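# Shut the draught screen's vent flap with the hooked pole

### The job

Take the hooked pole from its wooden rack, put its hook through the ring eye of the tilted vent flap in the draught screen and swing the flap fully shut, finishing with a steady pull of about 13 N (never as much as 20 N on the screen or flap) for a second to press it into its seal. Unhook without opening the flap again, lay the pole back in its rack as it lay before, and let go. Touch the screen and flap only with the pole and leave the other things on the bench where they are.

Things in the scene. Friction and masses are not known exactly. Their poses are not given: they have to be found in the camera images.
- screen: Grey steel draught screen fixed to the bench, 300 mm wide (its x), 340 mm tall. Origin: centre of its underside; front faces its -y. Foot plate 300 x 150 x 10 mm. Jambs 20 mm wide, 30 mm deep and rubber seal strips leave an opening 248 mm wide from 148 mm (sill) to 312 mm (top strip) above the bench, closed by the vent flap when shut.
- hinge (a point): Middle of the flap's hinge line: x 0, y 0, z 152 mm in the screen's frame, whose x axis is the hinge axis. The flap is a 244 x 152 x 6 mm aluminium panel hinged along its lower edge; open, its top leans back through the screen to the screen's +y; shut, it stands in the opening, within 0.07 rad of upright. Axes as the screen's.
- eye (a point): Centre of the steel ring eye on the flap's front, mid-width, near the top: with the flap upright at x 0, y -38, z 277 mm in the screen's frame. 6 mm round bar, clear hole about 19 mm, outside 32 mm, on an 8 mm stem. The hole's axis is parallel to the hinge, so a pin enters sideways. Axes turn with the flap: x along the hinge, z up the flap, -y out of its front.
- flap (a joint): Opening angle, rad: 0 where the flap meets its seal (shut), growing as it leans back; starts 0.6 to 0.95. Seals differ: at 0 the flap stands up to 0.07 rad before or behind upright (9 mm at the eye), so feel for it. A friction hinge keeps it where it is left; moving it takes 3 to 5 N at the eye. The seal is firm: the pull rises steeply, by some 3 N per mm or more.
- pole: Hooked pole, about 0.2 kg. Origin: centre of the underside of its wooden handle; y runs along it to the hook, z up. Handle 24 mm wide (x), 150 mm long (y -75 to 75), 28 mm high (z 0 to 28). An 8 mm steel rod runs at x 0, z 14 mm to y 250 mm and there bends square into a round-ended 8 mm pin that points to +x and ends 44 mm from the rod's axis.
- hook (a point): Point on the axis of the pole's hook pin, 20 mm out from the rod's axis (x 20, y 250, z 14 mm in the pole's frame): where the ring should sit when hooked. Axes as the pole's.
- rack: Dark wooden pole rack fixed to the bench. Origin: centre of its underside; base 80 x 170 x 10 mm. Two saddles 16 mm thick at y -60 and 60 mm: slots 31 mm wide, floor 40 mm above the bench, flared cheeks to 70 mm high, 60 mm wide. The pole starts at x 0, y within 12 mm, z 40 mm, axes along the rack's; its handle is free between the saddles over 104 mm.
- board: white ceramic soldering board, 140 x 260 x 16 mm, lying on the bench; origin at the centre of its underside
- jar: small amber glass jar with a black cap, 60 mm diameter, 75 mm tall; origin at the centre of its underside
- hammer: small hammer, 240 mm long, lying on the bench; its own x axis runs along the handle
- pliers: pliers with blue grips, 175 mm long, lying on the bench; its own x axis runs from the grips to the jaws
There are look-alikes about, which are no part of the job. Of the things that look like the rack, take the one that is farthest to the robot's right at the start.

How it is judged:
On the way, in this order (a step that is already met when the one before it is completed fails the run):
1. the pole's hook pin is through the ring eye while the flap is still open (distance between hook and eye below 0.018 m and x of hook in the frame of eye between -0.012 and 0.017 m and value of joint flap above 0.4 rad), for 0.2 s.
2. with the hook in the eye, the flap is pulled onto its seal and held there with more than 9 N (distance between hook and eye below 0.018 m and value of joint flap below 0.008 rad and contact force between pole and screen above 9 N), for 0.5 s.
At the end, for the whole second after the job is handed in: The flap is shut (below 0.012 rad) and the released pole lies at rest in both slots of its rack, same way round as at the start: origin 36 to 44 mm above the bench, within 35 mm of the rack's centre, along the rack within 0.12 rad, upright within 0.06 rad (value of joint flap below 0.012 rad and horizontal distance between pole and rack below 0.035 m and height (world z) of pole between 0.036 and 0.044 m and angle between pole's own z axis and vertical below 0.06 rad and angle between the y axis of pole and the y axis of rack, either way round below 0.12 rad and y of hook in the frame of rack above 0.2 m and linear speed of pole below 0.02 m/s); the robot touches nothing.
It fails at once if the pole loads the screen or flap with more than 20 N (contact force between pole and screen above 20 N).
It fails at once if the gripper or arm touches the screen or flap (contact force between any of the fingers, the arm and screen above 0.5 N).
It fails at once if the board, jar, hammer or pliers is moved more than 20 mm (distance of any of board, jar, hammer, pliers from where it was at the start of the episode above 0.02 m).
It also fails if it takes over 72 s, if anything falls off the work surface, if the arm or the gripper's body presses on something with over 40 N, if the wrist force passes 120 N, or if a joint passes its speed limit or range.

### The arm

A 7-joint arm with a two-finger parallel gripper is mounted at the origin on the work surface. World frame = base frame: x ahead of the robot, y to its left, z up, the work surface at z = 0. Lengths are in m, angles in rad, forces in N, time in s.
With the tool pointing down it reaches from about 0.4 to 0.85 m from the base axis. Payload 4.5 kg.
Tool frame: the origin (TCP) lies between the finger pads; the fingertips stand 25 mm ahead of it and the grasp point (between the pads) lies 6 mm ahead of it (r.tips_ahead is the distance from the TCP to the fingertips, in m); z points along the fingers, y is the direction in which the jaws open and shut (so a half turn about z gives the same grasp; the last joint's range is limited). The gripper opens to 88 mm and grips with 3 to 60 N. Pads are 18 mm wide; open, the fingers measure 123 mm over their backs; the gripper's body (75 mm by 187 mm) begins 45 mm behind the grasp point.
Start: joints at [-1.124, 0.689, -0.195, 1.565, 0.157, 0.902, -0.215], TCP at [0.251, 0.573, 0.228] pointing down, gripper open.
Joint ranges: [-3.01, 3.01], [-0.46, 2.08], [-1.47, 1.51], [0.13, 2.56], [-1, 4.14], [0.04, 2.09], [-2.66, 2.66]. Speed limits (rad/s): [2.57, 2.57, 3.14, 3.14, 3.14, 3.14, 3.14].

### API

Orientations are given as a unit quaternion [x, y, z, w].
In Python, from plant import r, imaging gives the robot as it stands.
- The arm moves only by the tool send_rows, never from a script. Its argument "moves" is one flat list of numbers, 6 for each row, row after row: the shift along the tool's x, y, z in m, then the turn, a rotation vector about the tool's x, y, z in degrees. A call has exactly 5 rows; each row is the pose to reach, as a shift and turn from the pose measured when the call began, along the tool's axes at that moment; what a row does not reach only later rows make up. A row lasts 1/12 s, in which the tool goes at most 41.7 mm and 7.16 degrees, less where a joint would pass 70% of its speed; a pose out of reach is approached as far as the arm can. A call with a gripper value outside its range is refused whole. "claw" is the closure, from -1 (fully open) to 1 (shut), so that 0 is half open, set as the call begins (left out, the last holds). The fingers move at their own pace and stop on an object; "grip_force" is the grip in N (left out, the last holds). Time passes only in rows, so rows that repeat a pose let the fingers close, or fill a call up. It gives the time, the measured TCP pose, the force and the opening at its end, in the units of the state.
- r.get_state(): the state, without advancing time (a new reading comes with each control period).
- imaging.snapshot(name): name is "scene" or "top"; returns a dict with "image" (480x640x3 uint8, red, green, blue), "depth" (480x640 float32, m along the optical axis (not along the pixel's ray), 0 where there is no reading), "mtx" (3x3 intrinsics, pixels), "rvec" (rotation vector, rad) and "tvec" (3), from world to camera coordinates, as OpenCV has them. Camera axes: x right, y down, z forward; pixel columns grow to the right and rows downward; lengths in m; the calibration is good to about 2 mm. A picture is of the moment at which its call begins.
- r.finish_job(): hands the job in, once; it reports no verdict.
Trained networks look in a picture, given as the dict that the camera call returned (one of the last four; its "shot" number tells which), for a name from the list of things; names that differ only in an ending like _2 or _b are one class to them, and where a whole thing is asked for, a point or a joint stands for the part that bears it (a point fixed in the world has none). Each returns a list of dicts, best first, with "score" (0 to 1); they miss things now and then, are a little off and sometimes report something else, mostly with a low value. They report only what shows in the picture. A call takes as long as a camera call. They do not tell look-alikes from the thing itself.
- imaging.look_for(query, picture): "box" ([centre column, centre row, width, height] as shares, 0 to 1, of the picture: columns of its width, rows of its height, round what is visible of it).
- imaging.silhouettes(query, picture): "pixels" (480x640 bool, what is visible of it) and "box" ([centre column, centre row, width, height] as shares, 0 to 1, of the picture: columns of its width, rows of its height, round what is visible of it).
- imaging.pinpoint(query, picture): "point" ([column, row] as shares, 0 to 1, of the picture: columns of its width, rows of its height: a listed point, or the origin of a listed thing).
The state is a dict: "clock": time; "q": joint angles; "qd": joint speeds; "joint_torque": joint torques, N m; "tool_pos": TCP position; "eef_rot": TCP orientation; "contact_force": force on the tool from outside, world axes, zero at the start; "moment": the same for the moment, N m; "opening": opening from 0.0 (shut) to 1.0 (fully open).
Only numpy, scipy, OpenCV 4.12 (cv2) and the standard library are available. Lean on these libraries where they do the work, as an engineer would, in place of code of your own. Each camera call takes 0.05 s, during which the arm holds its last target.

## Working session

There is one attempt and no reset: what is moved stays moved. The work goes in short steps, Python scripts to look and compute and a tool call to move; the robot and the scene stay as the last step left them, time stands still between calls to the robot, and variables do not carry over. Pictures are saved under pics/ and viewed, and the job is handed in when it is done.

Besides the shell and the picture viewer there is one more tool, called by a JSON object that holds its "method" and its "body". send_rows: Moves the arm, as the interface text tells. Its arguments: {"type":"object","properties":{"moves":{"type":"array"},"claw":{"type":"number"},"grip_force":{"type":"number"}},"required":["moves"]}

```bash
ls; mkdir -p pics
python3 - <<'E'
from plant import r, imaging
import cv2,pickle
print(r.get_state(), r.tips_ahead)
for n in("scene","top"):
    s=imaging.snapshot(n); cv2.imwrite(f"pics/{n}0.png",s["image"][:,:,::-1]); pickle.dump(s,open(f"{n}0.pkl","wb"))
    print(n,s["mtx"],s["rvec"],s["tvec"])
    for q in ("rack","pole","screen","flap","hook","eye","hinge","board","jar","hammer","pliers"):
        print(q,[(round(d["score"],2),[round(d["point"][0]*640),round(d["point"][1]*480)]) for d in imaging.pinpoint(q,s)])
E
```

```text
pics
{'clock': 0.0, 'q': array([-1.12419203,  0.69000236, -0.1945116 ,  1.56633258,  0.15732611,
        0.90247699, -0.2151031 ]), 'qd': array([-1.09060775e-03, -4.78417702e-04, -6.17855480e-04,  2.16107116e-03,
       -6.16957303e-04, -4.51942590e-05,  9.87149474e-04]), 'joint_torque': array([-1.64292724e-04, -5.27567983e+01, -1.26668762e+00, -1.53426701e+01,
       -5.25709928e-02,  6.68105960e-03,  1.74623706e-04]), 'tool_pos': array([0.25053246, 0.57188853, 0.22700157]), 'eef_rot': array([ 2.04893533e-01,  9.78783841e-01, -9.05436741e-04, -1.13528162e-04]), 'contact_force': array([ 0.35598741,  0.34191596, -1.0788388 ]), 'moment': array([0.01155403, 0.02367974, 0.00049335]), 'opening': 0.9963919192687496} 0.025
scene [[509.6439683    0.         323.17028975]
 [  0.         509.6439683  232.33045359]
 [  0.           0.           1.        ]] [ 2.37145063  1.04143065 -0.31035914] [-0.39015887 -0.21132177  1.68664555]
rack [(0.9, [427, 178]), (0.69, [347, 160]), (0.55, [376, 207])]
pole [(0.68, [376, 198])]
screen [(0.64, [291, 304])]Traceback (most recent call last):
  File "<stdin>", line 8, in <module>
ValueError: it knows: board, eye, hammer, hinge, hook, jar, pliers, pole, rack, screen
```

```bash
cat > h.py <<'E'
from plant import r, imaging
import cv2,pickle,numpy as np
from scipy.spatial.transform import Rotation as R
def take(n,name):
    s=imaging.snapshot(n); cv2.imwrite(f"pics/{name}.png",s["image"][:,:,::-1]); pickle.dump(s,open(f"{name}.pkl","wb")); return s
def cam(s):
    Rm=cv2.Rodrigues(np.array(s["rvec"],float))[0]; return Rm,np.array(s["tvec"],float).reshape(3)
def ray(s,u,v):
    Rm,t=cam(s); d=Rm.T@np.linalg.solve(s["mtx"],[u,v,1.]); return -Rm.T@t,d
def atz(s,u,v,z):
    c,d=ray(s,u,v); return c+d*(z-c[2])/d[2]
def atd(s,u,v,dep=None):
    c,d=ray(s,u,v); 
    if dep is None: dep=s["depth"][int(round(v)),int(round(u))]
    return c+d*dep
def cloud(s):
    Rm,t=cam(s); v,u=np.mgrid[:480,:640]; d=s["depth"]
    P=np.stack([u,v,np.ones_like(u)],-1)@np.linalg.inv(s["mtx"]).T*d[...,None]
    return (P-t)@Rm
def proj(s,p):
    Rm,t=cam(s); q=np.atleast_2d(p)@Rm.T+t; q=q@s["mtx"].T; return q[:,:2]/q[:,2:]
E
python3 - <<'E'
from h import *
for n in("scene","top"):
    s=take(n,n+"1")
    c=-cam(s)[0].T@cam(s)[1]; print(n,"cam",c)
    for q in ("rack","pole","screen","hook","eye","hinge","board","jar","hammer","pliers"):
        print(q,[(round(d["score"],2),[round(d["point"][0]*640),round(d["point"][1]*480)]) for d in imaging.pinpoint(q,s)])
E
```

```text
scene cam [ 1.07582341 -0.46217805  1.29253607]
rack [(0.89, [376, 209]), (0.71, [426, 177]), (0.62, [351, 159])]
pole [(0.79, [380, 197]), (0.32, [381, 308])]
screen [(0.91, [292, 306])]
hook [(0.79, [307, 230]), (0.57, [379, 198])]
eye [(0.73, [271, 265])]
hinge [(0.64, [286, 280])]
board [(0.91, [415, 260]), (0.47, [170, 384])]
jar [(0.72, [382, 308]), (0.4, [415, 258])]
hammer [(0.65, [171, 384])]
pliers [(0.78, [162, 296])]
top cam [0.22572154 0.02221647 1.53523113]
rack [(0.82, [152, 272]), (0.78, [225, 279]), (0.73, [199, 346])]
pole [(0.88, [222, 276])]
screen [(0.95, [365, 254]), (0.61, [462, 339])]
hook [(0.76, [306, 291]), (0.74, [366, 252])]
eye [(0.56, [397, 227]), (0.42, [307, 291])]
hinge [(0.7, [371, 236])]
board [(0.88, [240, 206])]
jar []
hammer [(0.57, [489, 265])]
pliers [(0.82, [461, 338]), (0.64, [396, 225])]
```

View pics/scene1.png

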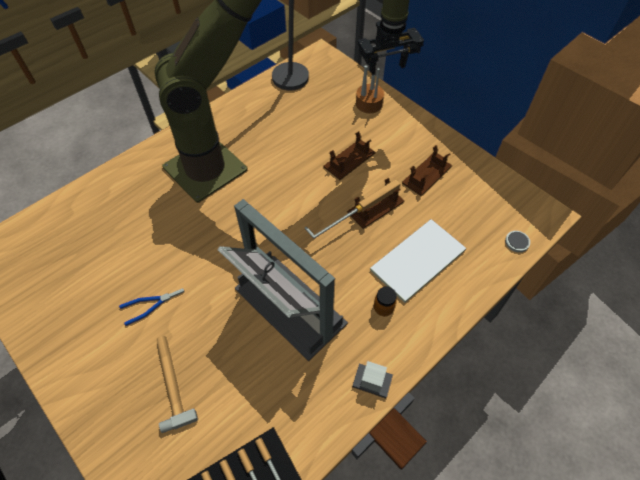

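View pics/top1.png

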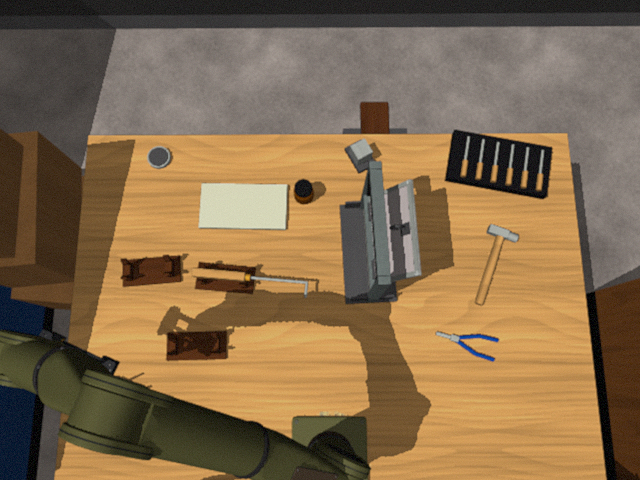

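Run:
```python
from h import *
s=pickle.load(open("scene1.pkl","rb"));t=pickle.load(open("top1.pkl","rb"))
a=s["image"][180:380,190:450]; cv2.imwrite("pics/c_s.png",cv2.resize(a,(780,600),interpolation=2)[:,:,::-1])
a=t["image"][130:330,170:430]; cv2.imwrite("pics/c_t.png",cv2.resize(a,(780,600),interpolation=2)[:,:,::-1])
for s in(s,t):
    P=cloud(s); print((s["depth"]>0).mean(), P[240,300],P[300,290] )
```

```text
0.9962565104166666 [ 0.42107744  0.04779441 -0.00446354] [ 0.64592836 -0.1682181   0.22756483]
0.9959407552083334 [ 0.60842878  0.08162871 -0.00530611] [0.42721371 0.10958903 0.00096573]
```

View pics/c_s.png

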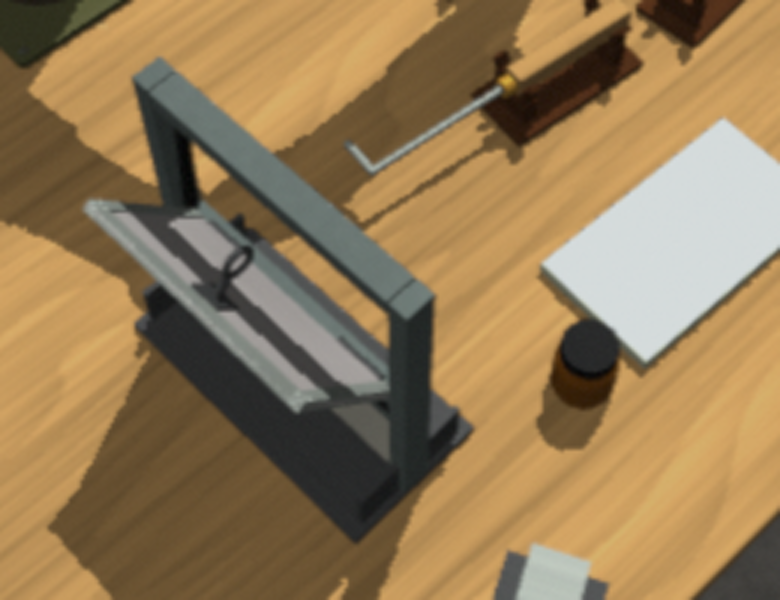

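View pics/c_t.png

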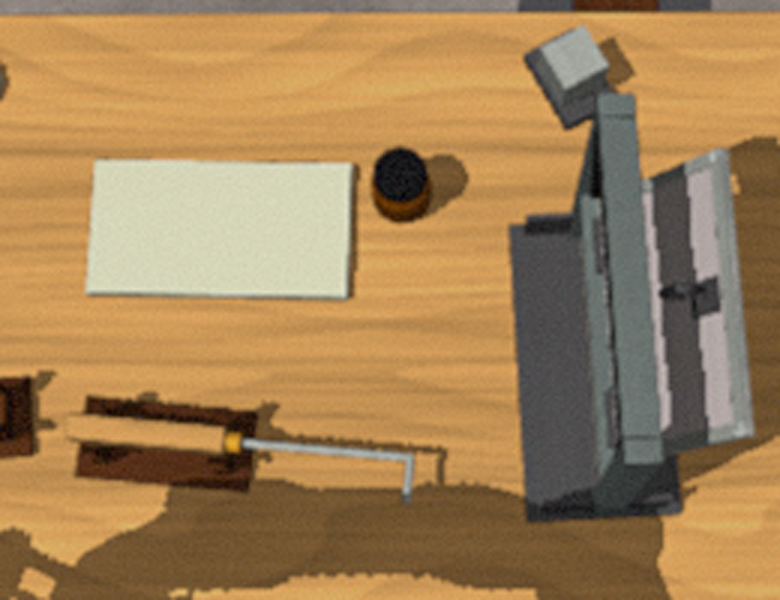

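Run:
```python
from h import *
S=pickle.load(open("scene1.pkl","rb"));T=pickle.load(open("top1.pkl","rb"))
for n,s in(("S",S),("T",T)):
    P=cloud(s)
    b=(P[...,0]>.35)&(P[...,0]<.9)&(P[...,1]>-.35)&(P[...,1]<0.05)
    m=b&(P[...,2]>.332)&(P[...,2]<.352); q=P[m]; print(n,"topbar",len(q),np.median(q[:,2]),cv2.minAreaRect(q[:,:2].astype(np.float32)*1000))
    # yaw by line fit
    print(cv2.fitLine(q[:,:2].astype(np.float32),2,0,.01,.01).ravel())
    m=b&(P[...,2]>.004)&(P[...,2]<.016); 
    # table bias
    m2=(abs(P[...,2])<.01)&(P[...,0]>.3)&(P[...,0]<.8)&(abs(P[...,1])<.3); print("table",np.median(P[m2][:,2]))
    # handle
    m=(P[...,2]>.06)&(P[...,2]<.076)&(P[...,0]>.38)&(P[...,0]<.60)&(P[...,1]>.1)&(P[...,1]<.42)
    q=P[m]; print("handle",len(q)); 
    if len(q)>10: print(cv2.minAreaRect(q[:,:2].astype(np.float32)*1000),np.median(q[:,2]))
    # eye: raised points
print("eye px candidates:")
for z in (.26,.265,.27,.275):
    print(z,atz(S,269,267,z),atz(T,394.3,226.7,z))
for nm,s in(("S",S),("T",T)):
  for q in("pole","hook","rack","screen","eye"):
    d=imaging.silhouettes(q,s) if False else None
c=S["image"][225:305,225:315]; cv2.imwrite("pics/e_s.png",cv2.resize(c,None,fx=7,fy=7,interpolation=2)[:,:,::-1])
c=T["image"][195:255,360:430]; cv2.imwrite("pics/e_t.png",cv2.resize(c,None,fx=9,fy=9,interpolation=2)[:,:,::-1])
```

```text
S topbar 1674 0.3400872618899675 ((567.54736328125, -118.12936401367188), (301.8641052246094, 32.59862518310547), 2.648946762084961)
[ 0.9989058   0.04676817  0.577384   -0.118257  ]
table 0.0005894554079659429
handle 454
((486.9461669921875, 245.4149627685547), (283.74700927734375, 60.376808166503906), 84.47815704345703) 0.0673225323377292
T topbar 1613 0.33994783790722377 ((569.6134033203125, -116.573486328125), (299.8150634765625, 31.040109634399414), 2.5957210063934326)
[ 0.9988932   0.04703597  0.5648772  -0.1163267 ]
table 0.0005168621221092489
handle 588
((489.13665771484375, 242.7643585205078), (285.1513671875, 59.69844055175781), 84.70709228515625) 0.06702789116597735
eye px candidates:
0.26 [ 0.56188769 -0.158176    0.26      ] [ 0.57582121 -0.1633206   0.26      ]
0.265 [ 0.56437639 -0.15964812  0.265     ] [ 0.57444852 -0.16259314  0.265     ]
0.27 [ 0.5668651  -0.16112023  0.27      ] [ 0.57307583 -0.16186567  0.27      ]
0.275 [ 0.5693538  -0.16259234  0.275     ] [ 0.57170314 -0.16113821  0.275     ]
```

View pics/e_s.png

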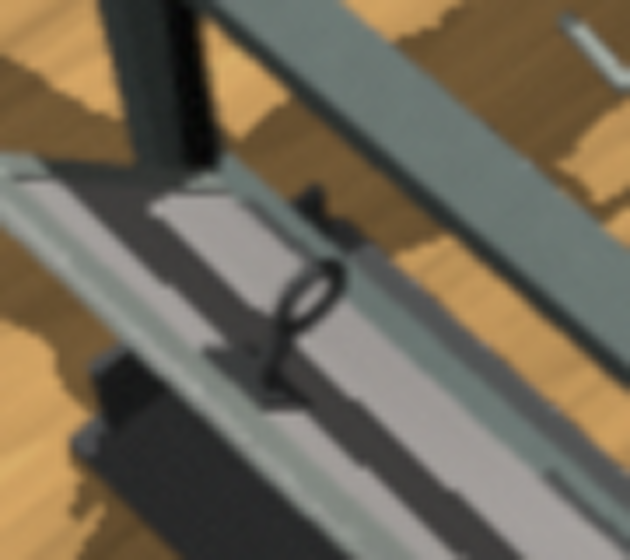

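View pics/e_t.png

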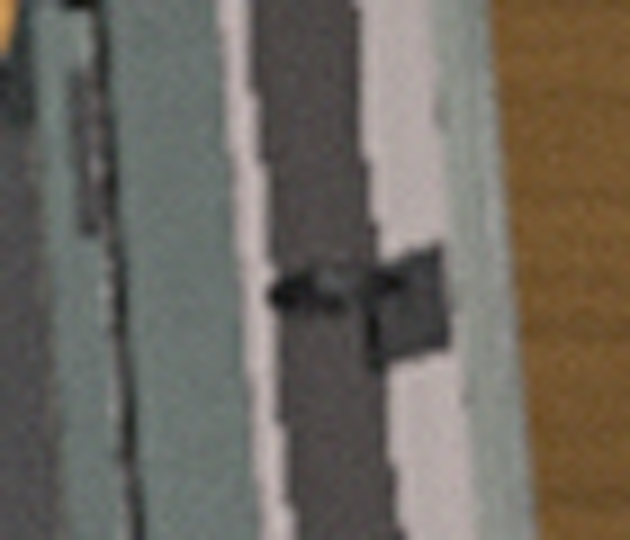

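```bash
cat >> h.py <<'E'
def screen_fit(s):
    P=cloud(s); b=(P[...,0]>.35)&(P[...,0]<.9)&(P[...,1]>-.35)&(P[...,1]<0.05)
    q=P[b&(P[...,2]>.332)&(P[...,2]<.352)]; c,(w,h),a=cv2.minAreaRect(q[:,:2].astype(np.float32)*1000)
    return np.array(c)/1000,np.radians(a)
def flap_pts(s,C,yaw,zlo=.17):
    P=cloud(s); yh=np.array([np.sin(yaw),-np.cos(yaw)]); xh=-np.array([np.cos(yaw),np.sin(yaw)])
    d=P[...,:2]-C; X=d@xh;Y=d@yh;Z=P[...,2]
    m=(abs(X)<.115)&(Y>-.02)&(Y<.2)&(Z>zlo)&(Z<.33)&((abs(X)>.03))
    return X[m],Y[m],Z[m]
E
python3 - <<'E'
from h import *
from scipy.optimize import least_squares
S=pickle.load(open("scene1.pkl","rb"));T=pickle.load(open("top1.pkl","rb"))
for s in(S,T):
    C,yaw=screen_fit(s)
    X,Y,Z=flap_pts(s,C,yaw); 
    # fit line Y= a+ b Z robust
    f=least_squares(lambda p:(Y-p[0])*np.cos(p[1])-(Z-.152)*np.sin(p[1]),[0,.8],loss="soft_l1",f_scale=.002)
    print(C,yaw,len(X),f.x)
C=np.array([.5686,-.11735]);yaw=.0458
yh=np.array([np.sin(yaw),-np.cos(yaw)]); xh=-np.array([np.cos(yaw),np.sin(yaw)])
def eye(th,x=0,C=C):
    y=-.038*np.cos(th)+.125*np.sin(th); z=.152+.125*np.cos(th)+.038*np.sin(th)
    return np.r_[C+yh*y+xh*x,z]
for th in np.arange(.6,1.05,.05):
    print(round(th,2),eye(th),proj(S,eye(th)),proj(T,eye(th)))
# free triangulation
def res(p): return np.r_[proj(S,p)[0]-[268.7,267.3],proj(T,p)[0]-[396.2,226.6]]
f=least_squares(res,[.57,-.16,.26]);print(f.x,f.fun)
E
```

```text
[ 0.56754736 -0.11812936] 0.04623284270842546 1649 [-0.00565634  0.65209507]
[ 0.5696134  -0.11657349] 0.04530387802474618 2055 [-0.00308252  0.64304092]
0.6 [ 0.57039554 -0.15652643  0.27662337] [[271.28212522 265.37896161]] [[392.53049893 227.0447508 ]]
0.65 [ 0.57067846 -0.16269951  0.27450756] [[269.34952479 267.50590727]] [[394.92134549 227.15275763]]
0.7 [ 0.57095619 -0.16875924  0.27208555] [[267.46384044 269.66993565]] [[397.24096908 227.29545187]]
0.75 [ 0.57122803 -0.17469048  0.26936338] [[265.63128762 271.86399655]] [[399.48241243 227.47219081]]
0.8 [ 0.5714933  -0.18047839  0.26634787] [[263.85787266 274.0809114 ]] [[401.63909322 227.68220809]]
0.85 [ 0.57175134 -0.18610851  0.26304655] [[262.14935988 276.31341252]] [[403.70483058 227.92461999]]
0.9 [ 0.57200151 -0.19156678  0.25946767] [[260.51124054 278.55418298]] [[405.67386796 228.19843235]]
0.95 [ 0.57224317 -0.19683954  0.25562018] [[258.94870406 280.79589666]] [[407.54089219 228.50254804]]
1.0 [ 0.57247572 -0.20191362  0.25151369] [[257.46661184 283.03125817]] [[409.30104878 228.83577494]]
[ 0.57114038 -0.16494771  0.2786283 ] [-0.14345403  0.0277445  -0.13770139 -0.07659947]
```

Run:
```python
from h import *
out=[]
for n in("scene","top"):
    s=take(n,n+"2"); P=cloud(s)
    for q in("pole","rack"):
        for d in imaging.silhouettes(q,s):
            m=d["pixels"].astype(bool); v,u=np.nonzero(m); print(n,q,round(d["score"],2),m.sum(),u.mean(),v.mean())
            if q=="pole" and d["score"]>.5:
                g=m&(P[...,2]>.058)&(P[...,2]<.078); p=P[g]; print(len(p),cv2.minAreaRect(p[:,:2].astype(np.float32)*1000),np.median(p[:,2]))
                o=s["image"].copy(); o[m]=o[m]//2+[127,0,0]; cv2.imwrite(f"pics/m_{n}.png",cv2.resize(o[150:330,140:400] if n=="scene" else o[230:330,140:340],None,fx=3,fy=3)[:,:,::-1])
                # rod: non-handle pixels, all at z=.054 height; fit line
                pz=np.array([atz(s,a,b,.054) for a,b in zip(u,v)]); pz=pz[pz[:,1]<.16]
                e=pz[:,1].min(); print("rod end y",e, len(pz)); k=pz[pz[:,1]>e+.012]; print("rodline",cv2.fitLine(k[:,:2].astype(np.float32),2,0,.01,.01).ravel(), "pin xmin",pz[:,0].min())
```

```text
scene pole 0.67 670 367.9865671641791 202.23880597014926
452 ((489.1497497558594, 220.1532440185547), (330.5357971191406, 46.438316345214844), 82.22227478027344) 0.06618595364691149
rod end y 0.0594618412429736 72
rodline [0.08277978 0.99656785 0.4752057  0.12529075] pin xmin 0.4357167008508419
scene rack 0.94 1142 427.36077057793347 172.53590192644484
scene rack 0.75 1148 348.9459930313589 157.94599303135888
scene rack 0.58 886 376.75846501128666 208.0530474040632
top pole 0.89 700 234.3242857142857 275.58714285714285
552 ((481.44573974609375, 220.58151245117188), (329.33148193359375, 39.15127944946289), 79.85032653808594) 0.06652182712517321
rod end y 0.06167899175150049 109
rodline [0.08092493 0.9967202  0.47804645 0.11973205] pin xmin 0.43425565735469945
top pole 0.34 8394 378.3224922563736 238.97426733380988
top rack 0.91 1660 195.4 344.6921686746988
top rack 0.83 1118 225.4355992844365 278.2227191413238
top rack 0.7 1560 150.0173076923077 270.0487179487179
```

```bash
ls pics
```

```text
c_s.png
c_t.png
e_s.png
e_t.png
m_scene.png
m_top.png
scene0.png
scene1.png
scene2.png
top1.png
top2.png
```

View pics/m_top.png

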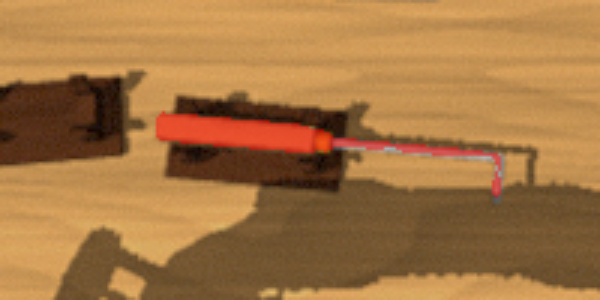

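Run:
```python
from h import *
T=pickle.load(open("top2.pkl","rb"));S=pickle.load(open("scene2.pkl","rb"))
print("handle end",atz(T,192,272.3,.054),"front",atz(T,247.5,277,.054),atz(T,250,277,.054))
print("rack L",atz(T,195.6,275,.005),"R",atz(T,255,281,.005))
d=np.array([-.081,-.9967]);px=np.array([-.9967,.081]) # pole y, pole x
for c in ([.493,.315],[.491,.315]):
    c=np.array(c)
    for nm,y,x in(("tail",-75,0),("front",75,0),("bend",250,0),("tip",250,44)):
        w=np.r_[c+d*y/1e3+px*x/1e3,.054]; print(c,nm,proj(S,w)[0],proj(T,w)[0])
for s,n,sl in((S,"S",np.s_[170:250,290:420]),(T,"T",np.s_[250:310,180:320])):
    o=cv2.resize(s["image"][sl],None,fx=5.5,fy=5.5,interpolation=2); 
    c=np.array([.492,.315])
    for y,x in((-75,0),(75,0),(250,0),(250,44),(-75,12),(-75,-12),(75,12),(75,-12)):
        z=.068 if abs(x)==12 or y<100 else .054
        w=np.r_[c+d*y/1e3+px*x/1e3,z]; p=(proj(s,w)[0]-[sl[1].start,sl[0].start]+.5)*5.5; cv2.circle(o,tuple(int(a) for a in p),3,(255,0,0),-1)
    cv2.imwrite(f"pics/p_{n}.png",o[:,:,::-1])
```

```text
handle end [0.50018556 0.38593036 0.054     ] front [0.48613397 0.22771058 0.054     ] [0.48611151 0.22061705 0.054     ]
rack L [0.50118151 0.3869949  0.005     ] R [0.48281343 0.21224734 0.005     ]
[0.493 0.315] tail [398.59892176 182.78459726] [190.63722604 272.68874455]
[0.493 0.315] front [361.82554031 206.69360857] [243.08931031 276.73880811]
[0.493 0.315] bend [315.71353257 236.67433025] [304.56591907 281.48569617]
[0.493 0.315] tip [306.57642479 226.73168493] [303.25048165 296.899344  ]
[0.491 0.315] tail [398.12546101 182.41460652] [190.60221448 273.38150364]
[0.491 0.315] front [361.35573416 206.29875477] [243.06938259 277.4342105 ]
[0.491 0.315] bend [315.25006695 236.24715758] [304.56375228 282.18420298]
[0.491 0.315] tip [306.1238079  226.31533393] [303.2479175  297.60680428]
```

View pics/p_T.png

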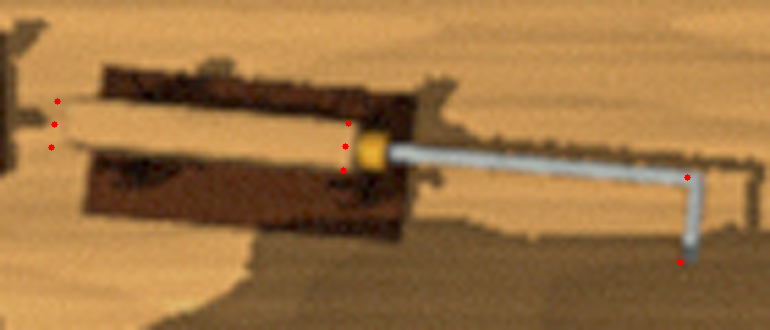

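View pics/p_S.png

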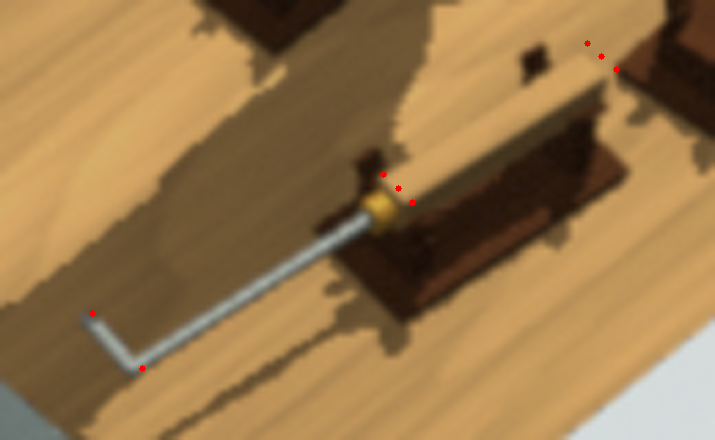

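```bash
cat >> h.py <<'E'
def rel(pos,Rt):
    st=r.get_state(); Rc=R.from_quat(st["eef_rot"]); d=Rc.inv().apply(np.array(pos)-st["tool_pos"]); w=(Rc.inv()*Rt).as_rotvec(degrees=True)
    print("t",round(st["clock"],2),"pos",np.round(st["tool_pos"],4),"F",np.round(st["contact_force"],2),"M",np.round(st["moment"],2),"q",np.round(st["q"],2),"op",round(st["opening"],3))
    print("  REL mm",np.round(d*1e3,1),"deg",np.round(w,2)); return d,w
def Rdown(yy):  # tool y at angle yy(deg), z down
    a=np.radians(yy); y=np.array([np.cos(a),np.sin(a),0]); z=np.array([0,0,-1.]); x=np.cross(y,z); return R.from_matrix(np.stack([x,y,z],1))
E
python3 -c "
from h import *
rel([.490,.302,.16],Rdown(-4.65))"
```

```text
t 1.6 pos [0.2507 0.5725 0.2278] F [-0.09 -0.1  -0.52] M [-0.01  0.03 -0.  ] q [-1.12  0.69 -0.19  1.57  0.16  0.9  -0.22] op 1.001
  REL mm [-327.7 -151.8   67.8] deg [-0. -0. 71.]
```

{"method": "send_rows", "body": {"moves": [-0.036,-0.017,0.007,0,0,7,-0.072,-0.034,0.015,0,0,14,-0.108,-0.05,0.022,0,0,21,-0.144,-0.067,0.03,0,0,28,-0.18,-0.083,0.037,0,0,35], "claw": -1, "grip_force": 50}}

```text
clock: 2.02
tool_pos: [0.3832, 0.4228, 0.1907]
eef_rot: [0.492, 0.87, 0.0, 0.0]
contact_force: [0.8, 0.4, 0.3]
opening: 1.001
```

```bash
python3 -c "
from h import *
rel([.490,.302,.16],Rdown(-4.65))"
```

```text
t 2.02 pos [0.3832 0.4228 0.1907] F [0.83 0.42 0.28] M [-0.07  0.06  0.01] q [-0.89  0.66 -0.04  1.78  0.04  0.7  -0.41] op 1.001
  REL mm [-158.5   29.2   30.7] deg [ 2.000e-02 -1.000e-02  3.567e+01]
```

{"method": "send_rows", "body": {"moves": [-0.032,0.006,0.006,0,0,7,-0.064,0.012,0.012,0,0,14,-0.096,0.018,0.018,0,0,21,-0.128,0.024,0.024,0,0,28.5,-0.1585,0.0292,0.0307,0,0,35.67]}}

```text
clock: 2.43
tool_pos: [0.4913, 0.3007, 0.16]
eef_rot: [0.735, 0.678, 0.001, 0.0]
contact_force: [0.7, 0.9, -0.5]
opening: 1.0
```

```bash
python3 -c "
from h import *
rel([.490,.302,.12],Rdown(-4.65))
s=take('top','t3');take('scene','s3')
cv2.imwrite('pics/t3.png',cv2.resize(s['image'][180:380,150:410],None,fx=3,fy=3)[:,:,::-1])"
```

```text
t 2.43 pos [0.4913 0.3007 0.16  ] F [ 0.66  0.92 -0.49] M [ 0.04  0.11 -0.03] q [-0.69  0.72  0.1   1.79 -0.11  0.64 -0.6 ] op 1.0
  REL mm [ 1.2 -1.5 40. ] deg [ 0.06 -0.04 -0.02]
```

View pics/t3.png

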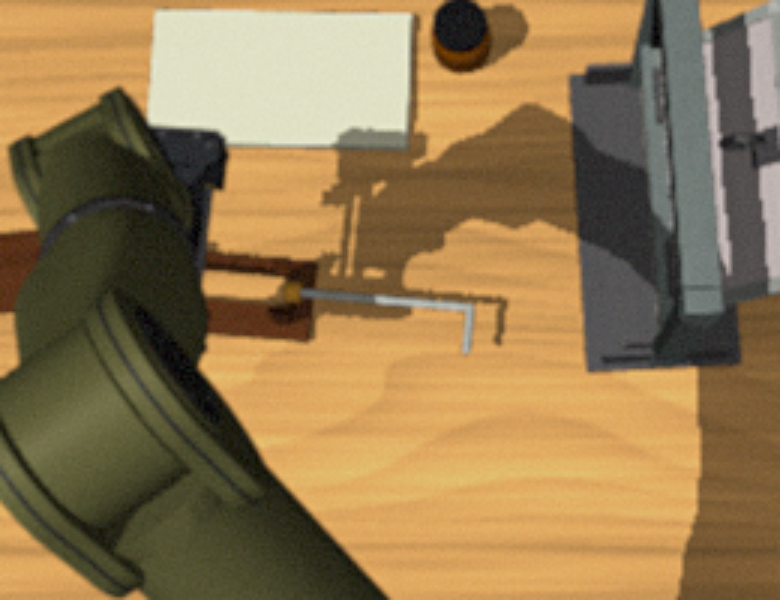

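View pics/s3.png

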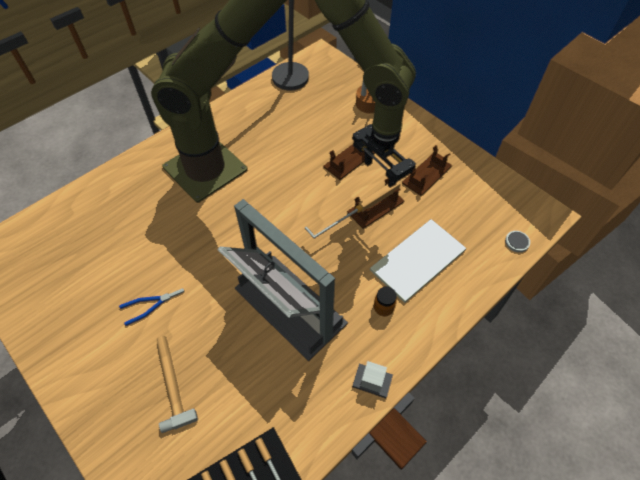

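{"method": "send_rows", "body": {"moves": [0.0012,-0.0015,0.02,0,0,0,0.0012,-0.0015,0.045,0,0,0,0.0012,-0.0015,0.07,0,0,0,0.0012,-0.0015,0.09,0,0,0,0.0012,-0.0015,0.1,0,0,0]}}

```text
clock: 2.95
tool_pos: [0.4914, 0.2964, 0.0571]
eef_rot: [0.737, 0.676, -0.002, 0.002]
contact_force: [0.2, 0.5, 0.5]
opening: 0.999
```

```bash
python3 -c "
from h import *
rel([.490,.302,.06],Rdown(-4.65))
s=take('scene','s4')
cv2.imwrite('pics/s4.png',cv2.resize(s['image'][110:260,280:480],None,fx=4,fy=4,interpolation=2)[:,:,::-1])"
```

```text
t 2.95 pos [0.4914 0.2964 0.0571] F [0.2  0.51 0.53] M [-0.1   0.08 -0.01] q [-0.67  0.88  0.07  1.85 -0.13  0.42 -0.59] op 0.999
  REL mm [ 5.4 -1.8 -2.9] deg [ 0.    0.34 -0.25]
```

View pics/s4.png

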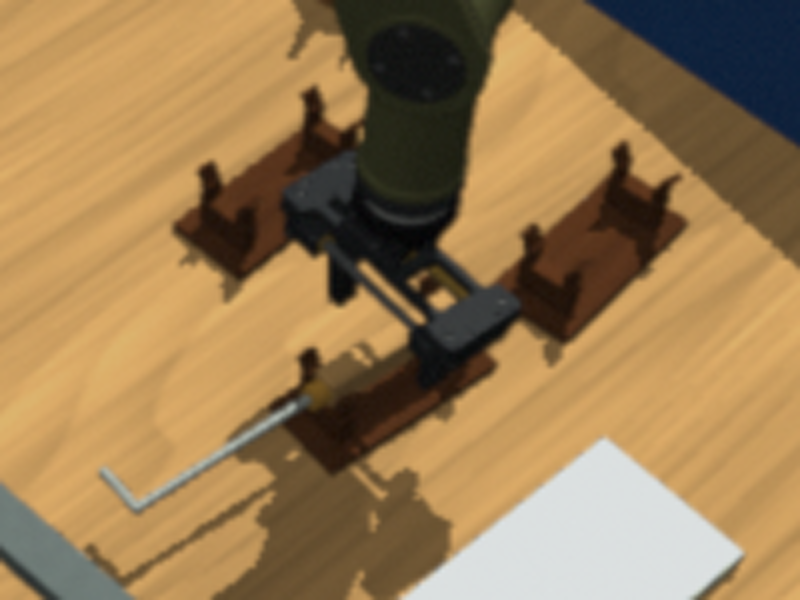

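{"method": "send_rows", "body": {"moves": [0.003,-0.001,-0.003,0,0.3,0,0.005,-0.0015,-0.003,0,0.3,-0.2,0.005,-0.0015,-0.003,0,0.3,-0.2,0.005,-0.0015,-0.003,0,0.3,-0.2,0.005,-0.0015,-0.003,0,0.3,-0.2]}}

```text
clock: 3.42
tool_pos: [0.4905, 0.3016, 0.0604]
eef_rot: [0.736, 0.678, -0.0, 0.0]
contact_force: [-0.3, 0.4, -0.4]
opening: 0.999
```

```bash
python3 -c "
from h import *
rel([.490,.302,.06],Rdown(-4.65))"
```

```text
t 3.42 pos [0.4905 0.3016 0.0604] F [-0.31  0.41 -0.43] M [-0.05  0.11 -0.02] q [-0.67  0.87  0.07  1.85 -0.13  0.43 -0.59] op 0.999
  REL mm [ 0.3 -0.5  0.4] deg [ 0.03  0.03 -0.05]
```

{"method": "send_rows", "body": {"moves": [0,0,0,0,0,0,0,0,0,0,0,0,0,0,0,0,0,0,0,0,0,0,0,0,0,0,0,0,0,0], "claw": 1, "grip_force": 55}}

```text
clock: 3.83
tool_pos: [0.4904, 0.3016, 0.0604]
eef_rot: [0.736, 0.677, -0.0, 0.0]
contact_force: [-0.3, -0.1, -0.7]
opening: 0.65
```

{"method": "send_rows", "body": {"moves": [0,0,0,0,0,0,0,0,0,0,0,0,0,0,0,0,0,0,0,0,0,0,0,0,0,0,0,0,0,0]}}

```text
clock: 4.25
tool_pos: [0.4904, 0.3015, 0.0604]
eef_rot: [0.736, 0.677, -0.0, 0.0]
contact_force: [-0.1, -0.3, -0.7]
opening: 0.265
```

```bash
python3 -c "
from h import *
rel([.490,.302,.06],Rdown(-4.65))"
```

```text
t 4.25 pos [0.4904 0.3015 0.0604] F [-0.13 -0.28 -0.75] M [-0.05  0.08  0.04] q [-0.67  0.87  0.07  1.85 -0.13  0.43 -0.59] op 0.265
  REL mm [ 0.4 -0.5  0.4] deg [ 0.02  0.03 -0.05]
```

{"method": "send_rows", "body": {"moves": [0,0,0,0,0,0,0,0,0,0,0,0,0,0,0,0,0,0,0,0,0,0,0,0,0,0,0,0,0,0]}}

```text
clock: 4.67
tool_pos: [0.4904, 0.3016, 0.0604]
eef_rot: [0.736, 0.677, -0.0, 0.0]
contact_force: [0.3, -0.2, 0.7]
opening: 0.003
```

```bash
python3 -c "
from h import *
rel([.490,.302,.06],Rdown(-4.65)); take('scene','s5');take('top','t5')"
```

```text
t 4.67 pos [0.4904 0.3016 0.0604] F [ 0.28 -0.19  0.67] M [-0.09  0.04 -0.  ] q [-0.67  0.87  0.07  1.85 -0.13  0.43 -0.59] op 0.003
  REL mm [ 0.4 -0.4  0.4] deg [ 0.02  0.03 -0.05]
```

```bash
python3 -c "
from h import *
s=pickle.load(open('s5.pkl','rb'));cv2.imwrite('pics/s5.png',cv2.resize(s['image'][110:260,280:480],None,fx=4,fy=4,interpolation=2)[:,:,::-1])
s=pickle.load(open('t5.pkl','rb'));cv2.imwrite('pics/t5.png',cv2.resize(s['image'][220:340,140:340],None,fx=4,fy=4,interpolation=2)[:,:,::-1])"
```

```text
(no output)
```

View pics/s5.png

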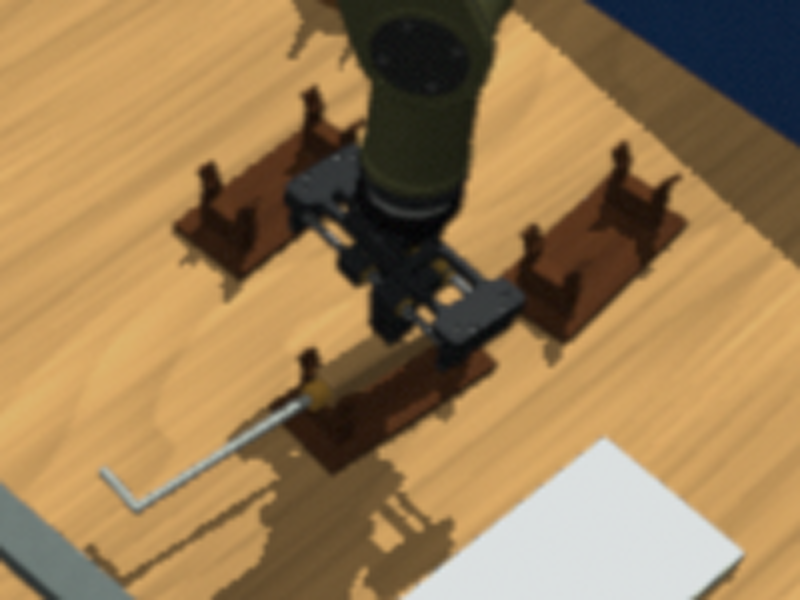

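View pics/t5.png

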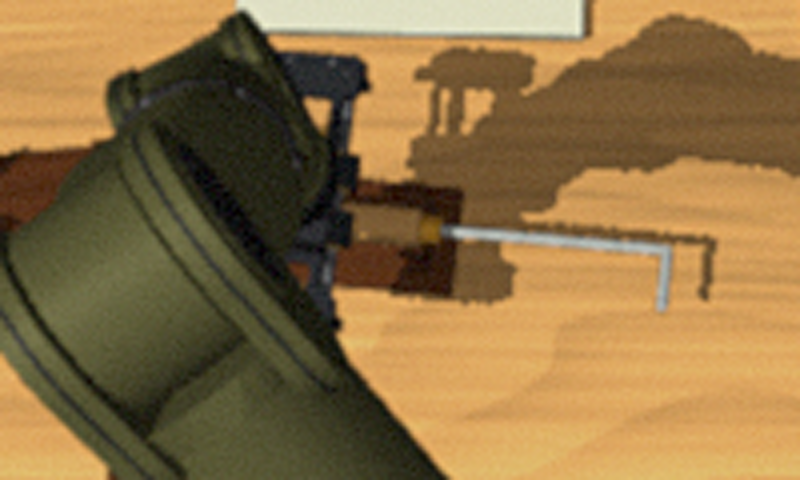

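```bash
python3 -c "
from h import *
s=pickle.load(open('s5.pkl','rb'));t=pickle.load(open('t5.pkl','rb'))
for z in (.0354,.054,.0604,.1,.12):
  p=[.4905,.3016,z]; a=proj(s,p)[0];b=proj(t,p)[0]; print(z,a,(a-[280,110]+.5)*4,b,(b-[140,220]+.5)*4)
P=cloud(s)
for (u,v) in((378,193),(376,190),(380,188),(383,187),(374,199),(384,194),(390,192),(394,198)): print(u,v,P[v,u])
P=cloud(t)
for (x,y) in((340,230),(335,170),(320,310),(350,60)): u=x//4+140;v=y//4+220; print(u,v,P[v,u])
"
```

```text
0.0354 [376.33491989 200.09601164] [387.33967957 362.38404657] [222.69672495 276.70129442] [332.78689982 228.80517767]
0.054 [376.87495783 196.42139506] [389.49983131 347.68558024] [221.51911407 275.56449909] [328.07645628 224.25799636]
0.0604 [377.06327869 195.13999068] [390.25311477 342.55996271] [221.10731446 275.1669723 ] [326.42925782 222.66788919]
0.1 [378.2580042 187.0106392] [395.03201682 310.0425568 ] [218.48091485 272.63160273] [315.92365941 212.52641092]
0.12 [378.88140692 182.76877801] [397.52562768 293.07511203] [217.10085975 271.29937983] [310.40343901 207.19751931]
378 193 [0.50292858 0.28837218 0.09432289]
376 190 [0.49037944 0.29297199 0.09295197]
380 188 [0.5177957  0.2747386  0.14362447]
383 187 [0.52570299 0.27750383 0.15319008]
374 199 [0.49927679 0.27801485 0.0705867 ]
384 194 [0.50569109 0.31495296 0.06885847]
390 192 [0.56443336 0.26080393 0.18124557]
394 198 [0.58003456 0.26255308 0.16754834]
225 277 [0.46775806 0.27236495 0.15959067]
223 262 [0.49273777 0.26512908 0.23445603]
220 297 [0.41212018 0.2798427  0.17908671]
227 235 [0.57698365 0.26760255 0.17878458]
```

```bash
python3 -c "
from h import *
s=pickle.load(open('s4.pkl','rb'))
y=np.array([.9967,-.081,0])
for z in (.02,.032,.05,.07,.09):
  for d in (-.0615,-.044,.044,.0615):
    p=np.array([.4914,.2964,z])+y*d; a=proj(s,p)[0]; print(z,d,((a-[280,110]+.5)*4).round())
P=cloud(s)
for x,yy in((343,295),(338,285),(430,375),(425,365)): u=x//4+280;v=yy//4+110; print(u,v,P[v,u])
print(s['image'].shape)
c=cv2.resize(s['image'][150:215,345:410],None,fx=9,fy=9,interpolation=2); cv2.imwrite('pics/z4.png',c[:,:,::-1])
s=pickle.load(open('s5.pkl','rb'));c=cv2.resize(s['image'][150:215,345:410],None,fx=9,fy=9,interpolation=2); cv2.imwrite('pics/z5.png',c[:,:,::-1])
"
```

```text
0.02 -0.0615 [330. 329.]
0.02 -0.044 [345. 343.]
0.02 0.044 [420. 415.]
0.02 0.0615 [435. 430.]
0.032 -0.0615 [331. 320.]
0.032 -0.044 [346. 334.]
0.032 0.044 [421. 406.]
0.032 0.0615 [437. 421.]
0.05 -0.0615 [333. 305.]
0.05 -0.044 [348. 319.]
0.05 0.044 [424. 392.]
0.05 0.0615 [439. 407.]
0.07 -0.0615 [335. 289.]
0.07 -0.044 [349. 303.]
0.07 0.044 [426. 376.]
0.07 0.0615 [442. 391.]
0.09 -0.0615 [336. 272.]
0.09 -0.044 [351. 287.]
0.09 0.044 [429. 360.]
0.09 0.0615 [445. 375.]
365 183 [0.44399696 0.29416845 0.08270808]
364 181 [0.43807152 0.2955204  0.08579585]
387 203 [0.5457264  0.28219472 0.09266735]
386 201 [0.55916605 0.25686212 0.13840163]
(480, 640, 3)
```

View pics/z4.png

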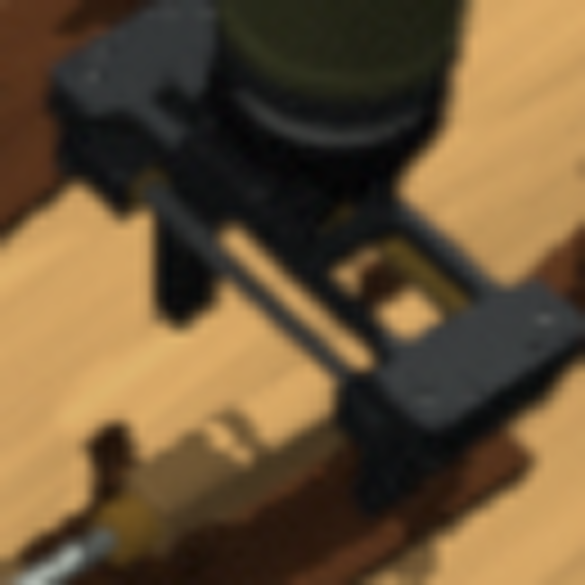

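View pics/z5.png

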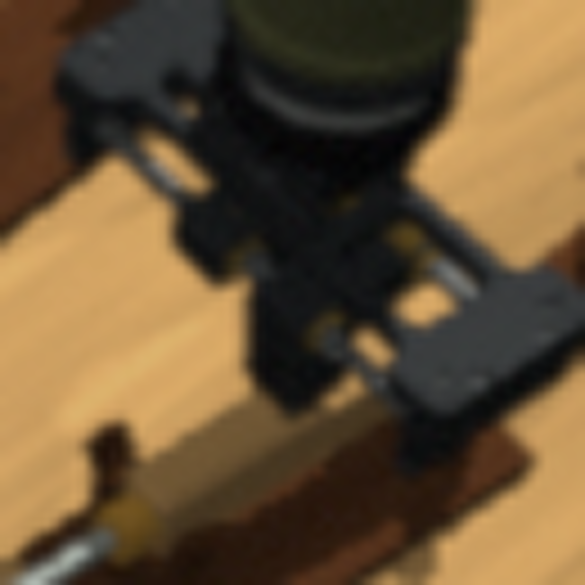

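```bash
python3 -c "
from h import *
for n in('s4','s5'):
  s=pickle.load(open(n+'.pkl','rb'));P=cloud(s)
  print(n)
  cols=(374,376,378) if n=='s5' else (363,365,386,388)
  for u in cols:
    for v in range(180 if n=='s5' or u>370 else 174,210 if u>370 else 190): print(u,v,P[v,u].round(4),end=' | ')
    print()
"
```

```text
s4
363 174 [0.4518 0.2713 0.1504] | 363 175 [0.4398 0.286  0.1233] | 363 176 [0.4382 0.2883 0.1154] | 363 177 [0.4364 0.2909 0.107 ] | 363 178 [0.4398 0.2874 0.1082] | 363 179 [0.438  0.2899 0.0999] | 363 180 [0.4375 0.2911 0.0937] | 363 181 [0.4373 0.2918 0.0882] | 363 182 [0.4381 0.2913 0.0845] | 363 183 [0.44   0.2896 0.0829] | 363 184 [0.4385 0.2918 0.0749] | 363 185 [0.4354 0.296  0.0636] | 363 186 [0.4063 0.3309 0.0022] | 363 187 [ 0.4073  0.3303 -0.0015] | 363 188 [ 0.4102  0.3274 -0.0015] | 363 189 [0.4166 0.3204 0.0053] | 
365 174 [0.4539 0.2779 0.1469] | 365 175 [0.4572 0.2743 0.1482] | 365 176 [0.4565 0.2757 0.1419] | 365 177 [0.446  0.2887 0.1175] | 365 178 [0.4428 0.293  0.1064] | 365 179 [0.446  0.2897 0.1072] | 365 180 [0.4449 0.2915 0.1   ] | 365 181 [0.4404 0.2974 0.0864] | 365 182 [0.4453 0.2921 0.0904] | 365 183 [0.444  0.2942 0.0827] | 365 184 [0.4495 0.2881 0.0881] | 365 185 [0.4435 0.2958 0.0712] | 365 186 [0.4483 0.2906 0.0752] | 365 187 [ 0.41    0.337  -0.0047] | 365 188 [ 0.4147  0.3321 -0.0013] | 365 189 [0.4199 0.3263 0.0032] | 
386 180 [0.4719 0.3594 0.06
[... 4232 characters left out ...]
1462] | 378 189 [0.5163 0.2681 0.1434] | 378 190 [0.5177 0.2669 0.1411] | 378 191 [0.5002 0.2905 0.0996] | 378 192 [0.5002 0.2912 0.0941] | 378 193 [0.5029 0.2884 0.0943] | 378 194 [0.5028 0.2892 0.0886] | 378 195 [0.5034 0.2892 0.0843] | 378 196 [0.5023 0.2914 0.0764] | 378 197 [0.4998 0.2954 0.0656] | 378 198 [0.5037 0.291  0.0683] | 378 199 [0.5034 0.2922 0.0619] | 378 200 [0.5044 0.2916 0.0584] | 378 201 [0.5001 0.298  0.0434] | 378 202 [0.5034 0.2944 0.0449] | 378 203 [0.4914 0.3111 0.0127] | 378 204 [0.4927 0.3101 0.0096] | 378 205 [0.4936 0.3096 0.0058] | 378 206 [0.4967 0.3063 0.0066] | 378 207 [0.5002 0.3025 0.0083] | 378 208 [0.5038 0.2985 0.0104] | 378 209 [0.5061 0.2963 0.0095] |
```

The jaws closed on nothing. Both the depth image and the picture (fingertips at about pixel 377,195) put the real tips near z 0.070, while the reported TCP implies 0.035. The tool therefore sits about 37 mm higher than its reported pose. I'll reopen, check this at the present pose, then go lower.

{"method": "send_rows", "body": {"moves": [0,0,0,0,0,0,0,0,0,0,0,0,0,0,0,0,0,0,0,0,0,0,0,0,0,0,0,0,0,0], "claw": -1}}

```text
clock: 5.18
tool_pos: [0.4904, 0.3016, 0.0604]
eef_rot: [0.736, 0.678, -0.0, 0.0]
contact_force: [0.7, -0.2, 0.4]
opening: 0.357
```

{"method": "send_rows", "body": {"moves": [0,0,0,0,0,0,0,0,0,0,0,0,0,0,0,0,0,0,0,0,0,0,0,0,0,0,0,0,0,0]}}

```text
clock: 5.6
tool_pos: [0.4905, 0.3016, 0.0603]
eef_rot: [0.736, 0.678, -0.0, 0.0]
contact_force: [0.3, 0.6, -0.1]
opening: 0.736
```

```bash
python3 -c "
from h import *
rel([.490,.302,.04],Rdown(-4.65))
s=take('scene','s6');P=cloud(s)
m=np.zeros((480,640),bool);m[150:220,350:400]=1
g=m&(abs(P[...,0]-.4425)<.02)&(P[...,1]>.27)&(P[...,1]<.32)&(P[...,2]>.03)&(P[...,2]<.12)
q=P[g];print(len(q),q.min(0),q.max(0),np.percentile(q,[2,10],axis=0))
"
```

```text
t 5.6 pos [0.4905 0.3016 0.0603] F [ 0.34  0.63 -0.14] M [-0.09  0.08 -0.06] q [-0.67  0.87  0.07  1.85 -0.13  0.43 -0.59] op 0.736
  REL mm [ 0.4 -0.5 20.3] deg [ 0.02  0.03 -0.05]
74 [0.44064569 0.29134312 0.06869051] [0.45971389 0.31548933 0.11823813] [[0.44144753 0.29190954 0.07319953]
 [0.4448675  0.29328093 0.07575326]]
```

{"method": "send_rows", "body": {"moves": [0,0,0.005,0,0,0,0,0,0.01,0,0,0,0,0,0.015,0,0,0,0,0,0.018,0,0,0,0,0,0.02,0,0,0]}}

```text
clock: 6.07
tool_pos: [0.4901, 0.3013, 0.0395]
eef_rot: [0.736, 0.678, -0.001, 0.0]
contact_force: [0.4, -0.9, 0.2]
opening: 1.001
```

{"method": "send_rows", "body": {"moves": [0,0,0.005,0,0,0,0,0,0.01,0,0,0,0,0,0.014,0,0,0,0,0,0.015,0,0,0,0,0,0.015,0,0,0]}}

```text
clock: 6.48
tool_pos: [0.4898, 0.3011, 0.024]
eef_rot: [0.736, 0.678, -0.001, 0.0]
contact_force: [0.7, 0.8, 0.1]
opening: 0.996
```

```bash
python3 -c "
from h import *
rel([.490,.302,.024],Rdown(-4.65))
s=take('scene','s7');P=cloud(s)
m=np.zeros((480,640),bool);m[150:225,350:400]=1
g=m&(abs(P[...,0]-.4425)<.02)&(P[...,1]>.27)&(P[...,1]<.32)&(P[...,2]>.02)&(P[...,2]<.12)
q=P[g];print(len(q),np.percentile(q,[0,2,10],axis=0))
c=cv2.resize(s['image'][140:230,340:430],None,fx=6.5,fy=6.5,interpolation=2); cv2.imwrite('pics/z7.png',c[:,:,::-1])
"
```

```text
t 6.48 pos [0.4898 0.3011 0.024 ] F [0.74 0.84 0.09] M [-0.08  0.11  0.03] q [-0.67  0.93  0.06  1.85 -0.13  0.36 -0.59] op 0.996
  REL mm [0.9 0.1 0. ] deg [-0.07  0.1  -0.05]
122 [[0.42251395 0.27013542 0.03011952]
 [0.42481202 0.27126912 0.03568871]
 [0.43113068 0.27512941 0.04477492]]
```

View pics/z7.png

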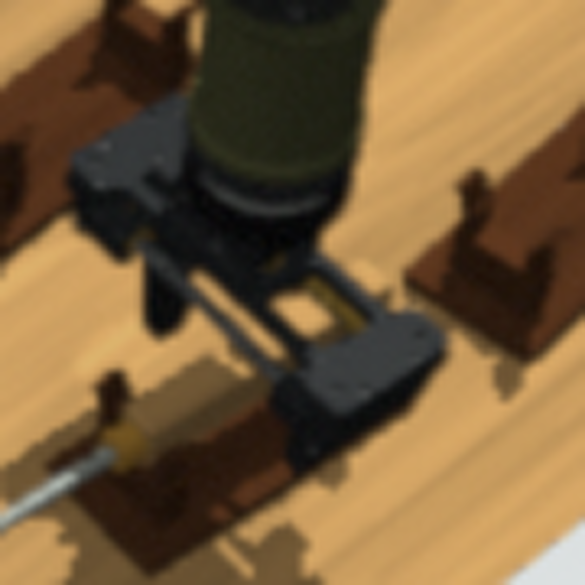

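{"method": "send_rows", "body": {"moves": [0,0,0,0,0,0,0,0,0,0,0,0,0,0,0,0,0,0,0,0,0,0,0,0,0,0,0,0,0,0], "claw": 1, "grip_force": 55}}

```text
clock: 6.95
tool_pos: [0.4901, 0.3013, 0.0245]
eef_rot: [0.736, 0.678, -0.001, 0.0]
contact_force: [-0.0, -0.6, 0.6]
opening: 0.649
```

{"method": "send_rows", "body": {"moves": [0,0,0,0,0,0,0,0,0,0,0,0,0,0,0,0,0,0,0,0,0,0,0,0,0,0,0,0,0,0]}}

```text
clock: 7.37
tool_pos: [0.4903, 0.3013, 0.0245]
eef_rot: [0.736, 0.677, -0.0, 0.0]
contact_force: [-0.8, 0.0, 0.2]
opening: 0.266
```

{"method": "send_rows", "body": {"moves": [0,0,0,0,0,0,0,0,0,0,0,0,0,0,0,0,0,0,0,0,0,0,0,0,0,0,0,0,0,0]}}

```text
clock: 7.78
tool_pos: [0.4903, 0.3013, 0.0245]
eef_rot: [0.736, 0.677, -0.0, 0.0]
contact_force: [-0.6, 0.2, -0.4]
opening: 0.267
```

```bash
python3 -c "
from h import *
rel([.490,.302,.024],Rdown(-4.65))"
```

```text
t 7.78 pos [0.4903 0.3013 0.0245] F [-0.57  0.18 -0.42] M [-0.08  0.05  0.06] q [-0.67  0.93  0.06  1.85 -0.13  0.36 -0.59] op 0.267
  REL mm [ 0.7 -0.4  0.5] deg [-0.01  0.06 -0.06]
```

{"method": "send_rows", "body": {"moves": [0,0,-0.005,0,0,0,0,0,-0.015,0,0,0,0,0,-0.03,0,0,0,0,0,-0.045,0,0,0,0,0,-0.06,0,0,0]}}

```text
clock: 8.2
tool_pos: [0.4901, 0.3013, 0.0858]
eef_rot: [0.736, 0.678, -0.001, 0.0]
contact_force: [0.9, 0.0, -1.6]
opening: 0.26
```

```bash
python3 -c "
from h import *
rel([.490,.302,.245],Rdown(-4.65))
s=take('scene','s8'); cv2.imwrite('pics/z8.png',cv2.resize(s['image'][110:260,260:460],None,fx=4,fy=4,interpolation=2)[:,:,::-1])"
```

```text
t 8.2 pos [0.4901 0.3013 0.0858] F [ 0.93  0.02 -1.64] M [ 0.01  0.06 -0.01] q [-0.68  0.83  0.08  1.84 -0.13  0.48 -0.59] op 0.26
  REL mm [   0.5   -0.2 -159.2] deg [-0.02  0.07 -0.05]
```

View pics/z8.png

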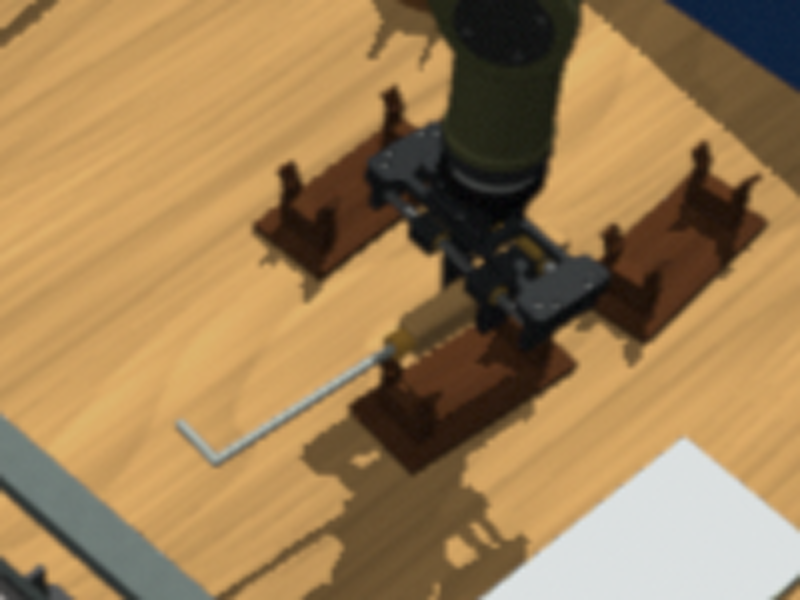

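{"method": "send_rows", "body": {"moves": [0,0,-0.035,0,0,-1,0,0,-0.07,0,0,-2.5,0,0,-0.105,0,0,-4,0,0,-0.14,0,0,-6,0,0,-0.16,0,0,-7.3]}}

```text
clock: 8.67
tool_pos: [0.4921, 0.3025, 0.2526]
eef_rot: [0.69, 0.723, 0.004, 0.001]
contact_force: [0.7, 0.6, -1.8]
opening: 0.265
```

```bash
python3 -c "
from h import *
rel([.616,.200,.245],Rdown(2.63))"
```

```text
t 8.67 pos [0.4921 0.3025 0.2526] F [ 0.73  0.58 -1.78] M [-0.03  0.    0.03] q [-0.68  0.59  0.09  1.7  -0.06  0.84 -0.52] op 0.265
  REL mm [-108.1  118.9    8.1] deg [ 0.45 -0.22  0.03]
```

{"method": "send_rows", "body": {"moves": [-0.02,0.024,0.002,0.1,0,0,-0.045,0.05,0.004,0.2,-0.1,0,-0.07,0.077,0.006,0.4,-0.2,0,-0.09,0.1,0.008,0.45,-0.2,0,-0.108,0.119,0.008,0.45,-0.2,0]}}

```text
clock: 9.08
tool_pos: [0.6173, 0.1975, 0.2448]
eef_rot: [0.691, 0.723, -0.0, 0.0]
contact_force: [0.9, 1.0, -1.8]
opening: 0.266
```

{"method": "send_rows", "body": {"moves": [0,0,0,0,0,0,0,0,0,0,0,0,0,0,0,0,0,0,0,0,0,0,0,0,0,0,0,0,0,0]}}

```text
clock: 9.5
tool_pos: [0.616, 0.1994, 0.2448]
eef_rot: [0.69, 0.724, -0.0, -0.001]
contact_force: [0.4, 0.3, -0.9]
opening: 0.267
```

```bash
python3 -c "
from h import *
rel([.616,.0795,.245],Rdown(2.63))
for n in('scene','top'):
  s=take(n,n+'9'); 
  sl=np.s_[170:320,230:430] if n=='scene' else np.s_[150:300,220:420]
  cv2.imwrite(f'pics/{n}9.png',cv2.resize(s['image'][sl],None,fx=4,fy=4,interpolation=2)[:,:,::-1])"
```

```text
t 9.5 pos [0.616  0.1994 0.2448] F [ 0.37  0.33 -0.91] M [ 0.01  0.08 -0.02] q [-0.42  0.7   0.07  1.48 -0.06  0.96 -0.29] op 0.267
  REL mm [-119.8   -5.7   -0.2] deg [-0.07 -0.01  0.08]
```

View pics/scene9.png

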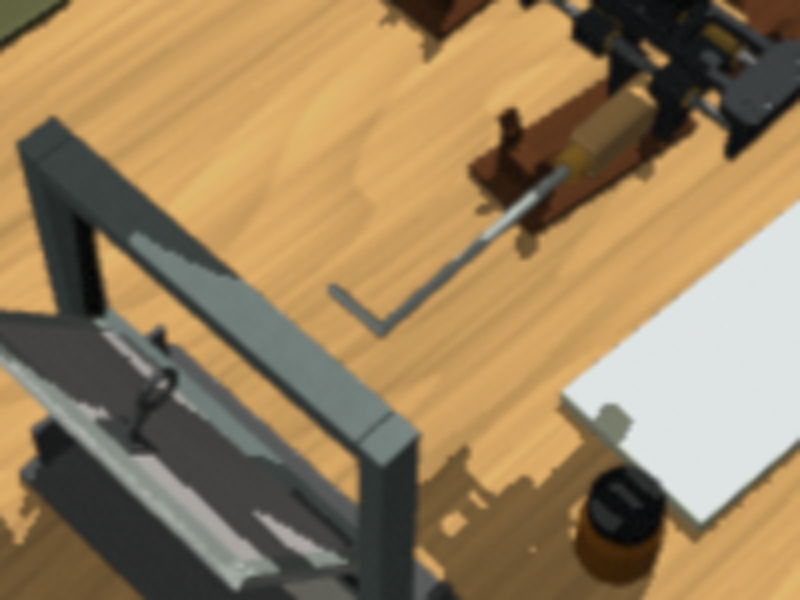

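View pics/top9.png

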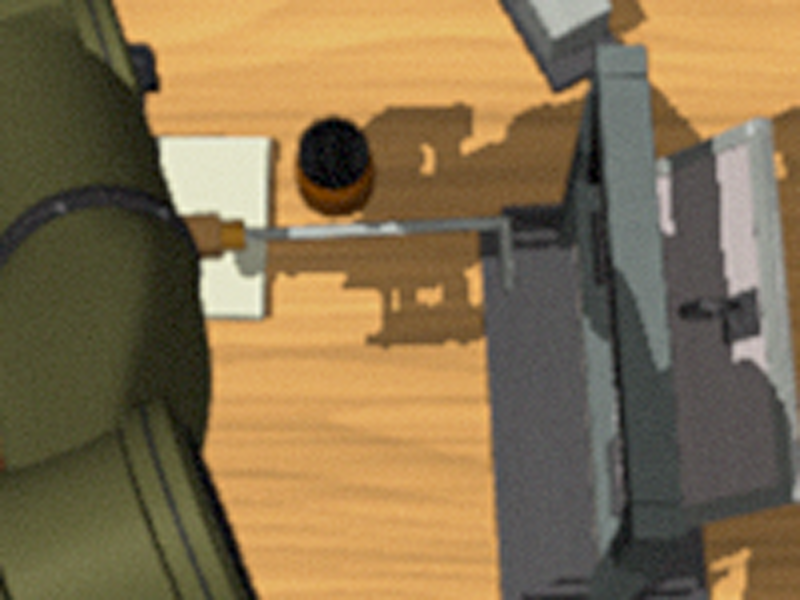

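```bash
cat >> h.py <<'E'
from scipy.optimize import least_squares
def tri(S,a,T,b):
    f=least_squares(lambda p:np.r_[proj(S,p)[0]-a,proj(T,p)[0]-b],[.57,-.1,.26]); return f.x,f.fun
E
python3 -c "
from h import *
S=pickle.load(open('scene9.pkl','rb'));T=pickle.load(open('top9.pkl','rb'))
print(tri(S,[325.2,251.6],T,[346.4,205.9])); print(tri(S,[313.1,241.9],T,[347.4,221.9]))
print(tri(S,[268.7,267.3],T,[396.2,226.6]))
print(proj(S,[.627,-.0407,.2743]),proj(T,[.627,-.0407,.2743]))
xh=np.array([-.999,-.0458,0]);print(proj(S,np.array([.627,-.0407,.2743])+xh*.044),proj(T,np.array([.627,-.0407,.2743])+xh*.044))
"
```

```text
(array([ 0.62612801, -0.04227393,  0.27692959]), array([-0.72501957,  0.16886086, -0.67336851, -0.41921117]))
(array([ 0.58577645, -0.04417803,  0.27414881]), array([-0.79783803,  0.18048246, -0.72940353, -0.44575317]))
(array([ 0.57114038, -0.16494771,  0.2786283 ]), array([-0.14345404,  0.02774451, -0.13770139, -0.07659947]))
[[325.22013283 252.19841811]] [[345.03896559 205.46972522]]
[[311.98925197 240.97373645]] [[346.09643153 222.5059329 ]]
```

{"method": "send_rows", "body": {"moves": [-0.02,-0.001,0,0,0,0,-0.045,-0.002,0,0,0,0,-0.075,-0.004,0,0,0,0,-0.1,-0.005,0,0,0,0,-0.115,-0.0057,0,0,0,0]}}

```text
clock: 10.02
tool_pos: [0.6159, 0.0801, 0.2453]
eef_rot: [0.691, 0.722, -0.001, 0.001]
contact_force: [0.5, -0.6, -1.0]
opening: 0.267
```

{"method": "send_rows", "body": {"moves": [0,0,0,0,0,0,0,0,0,0,0,0,0,0,0,0,0,0,0,0,0,0,0,0,0,0,0,0,0,0]}}

```text
clock: 10.43
tool_pos: [0.6158, 0.0826, 0.2452]
eef_rot: [0.69, 0.724, -0.001, 0.0]
contact_force: [-0.2, -0.5, -1.9]
opening: 0.265
```

```bash
python3 -c "
from h import *
rel([.6157,.0800,.245],Rdown(2.63))
for n in('scene','top'):
  s=take(n,n+'10'); 
  sl=np.s_[230:310,230:340] if n=='scene' else np.s_[170:250,330:440]
  cv2.imwrite(f'pics/{n}10.png',cv2.resize(s['image'][sl],None,fx=7,fy=7,interpolation=2)[:,:,::-1])"
```

```text
t 10.43 pos [0.6158 0.0826 0.2452] F [-0.18 -0.47 -1.87] M [-0.04  0.05 -0.01] q [-0.24  0.66  0.06  1.56 -0.05  0.92 -0.12] op 0.265
  REL mm [-2.6 -0.2  0.2] deg [-0.04  0.08  0.06]
```

View pics/scene10.png

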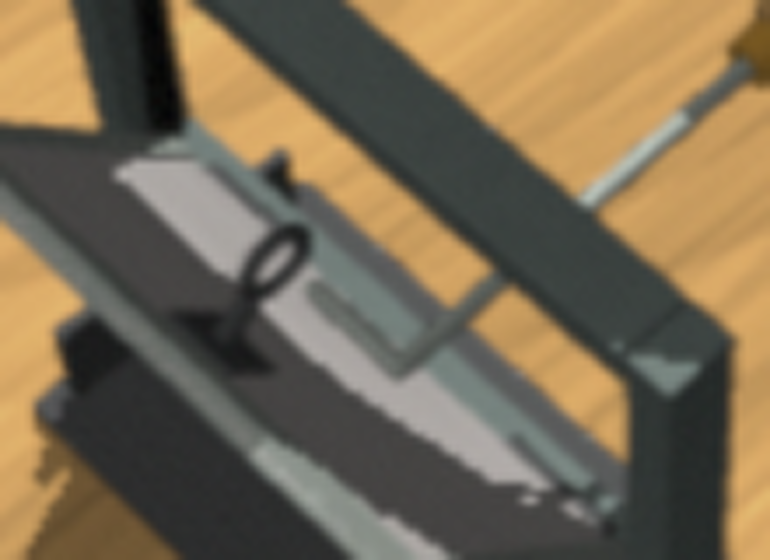

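View pics/top10.png

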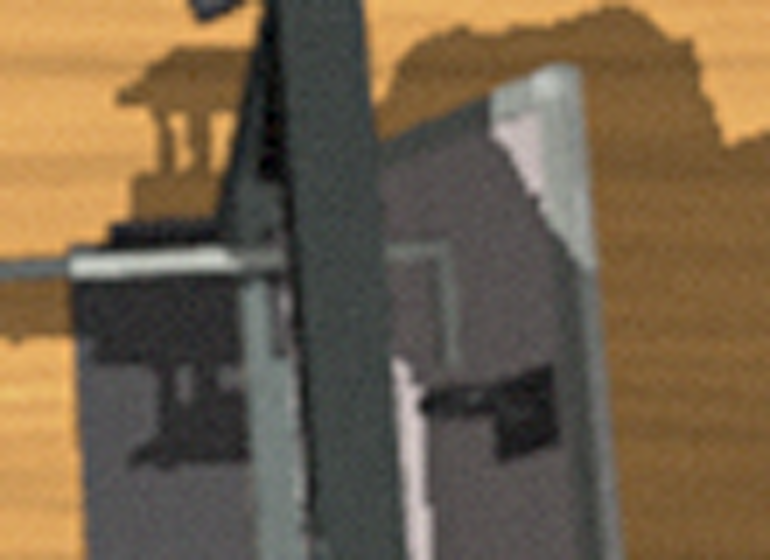

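{"method": "send_rows", "body": {"moves": [-0.001,0,0,0,0,0,-0.002,0,0,0,0,0,-0.0025,0,0,0,0,0,-0.0025,0,0,0,0,0,-0.0025,0,0,0,0,0]}}

```text
clock: 10.95
tool_pos: [0.616, 0.0789, 0.2452]
eef_rot: [0.691, 0.723, -0.001, 0.0]
contact_force: [-0.1, -0.6, -1.3]
opening: 0.27
```

```bash
python3 -c "
from h import *
rel([.5797,.0783,.245],Rdown(2.63))"
```

```text
t 10.95 pos [0.616  0.0789 0.2452] F [-0.06 -0.63 -1.3 ] M [-0.01  0.05 -0.02] q [-0.24  0.66  0.06  1.57 -0.05  0.92 -0.11] op 0.27
  REL mm [  1.  -36.3   0.2] deg [-0.05  0.12 -0.02]
```

{"method": "send_rows", "body": {"moves": [0,-0.003,0,0,0,0,0.0005,-0.006,0,0,0,0,0.0005,-0.01,0,0,0,0,0.0005,-0.012,0,0,0,0,0.0005,-0.012,0,0,0,0]}}

```text
clock: 11.37
tool_pos: [0.6032, 0.0789, 0.2453]
eef_rot: [0.691, 0.723, -0.001, 0.0]
contact_force: [-0.6, 0.4, -0.5]
opening: 0.265
```

```bash
python3 -c "
from h import *
rel([.5797,.0783,.245],Rdown(2.63))
for n in('scene','top'):
  s=take(n,n+'11'); 
  sl=np.s_[240:290,240:310] if n=='scene' else np.s_[190:250,360:430]
  cv2.imwrite(f'pics/{n}11.png',cv2.resize(s['image'][sl],None,fx=10,fy=10,interpolation=2)[:,:,::-1])"
```

```text
t 11.37 pos [0.6032 0.0789 0.2453] F [-0.58  0.39 -0.54] M [ 0.    0.07 -0.05] q [-0.24  0.64  0.06  1.6  -0.05  0.9  -0.12] op 0.265
  REL mm [  0.5 -23.5   0.3] deg [-0.08  0.12 -0.01]
```

View pics/scene11.png

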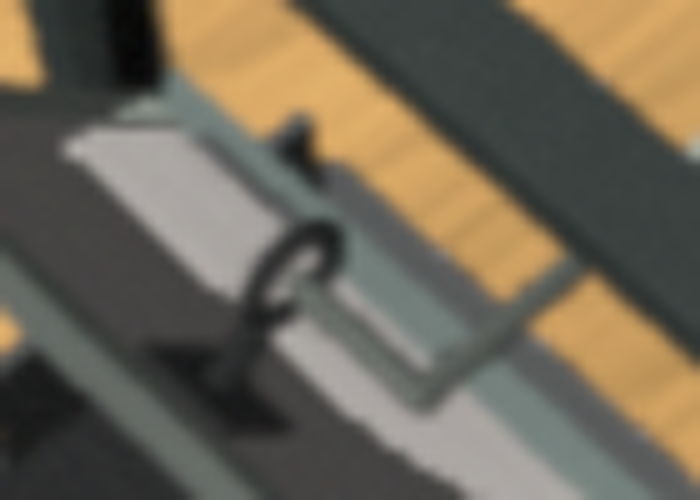

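View pics/top11.png

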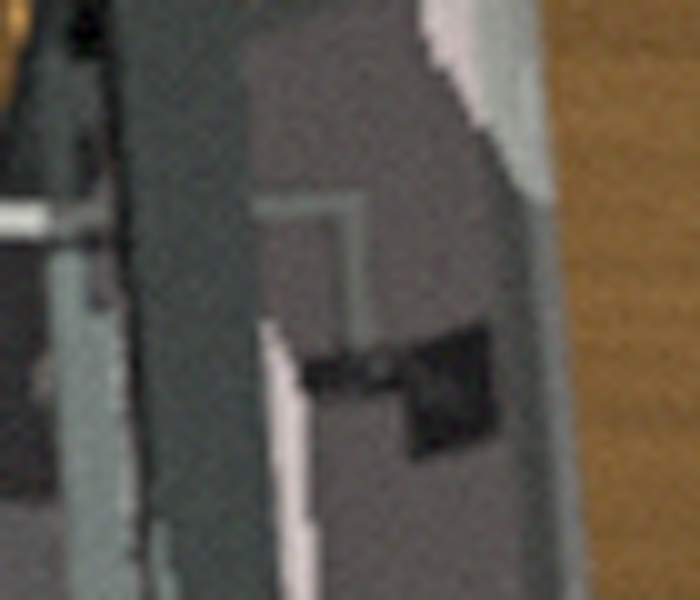

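{"method": "send_rows", "body": {"moves": [0,-0.004,0,0,0,0,0,-0.008,0,0,0,0,0,-0.011,0,0,0,0,0,-0.012,0,0,0,0,0,-0.012,0,0,0,0]}}

```text
clock: 11.88
tool_pos: [0.5915, 0.0784, 0.2454]
eef_rot: [0.691, 0.723, -0.001, 0.0]
contact_force: [-0.5, -0.6, -1.6]
opening: 0.261
```

{"method": "send_rows", "body": {"moves": [0,-0.004,0,0,0,0,0,-0.008,0,0,0,0,0,-0.011,0,0,0,0,0,-0.0115,0,0,0,0,0,-0.0115,0,0,0,0]}}

```text
clock: 12.3
tool_pos: [0.5798, 0.0778, 0.2455]
eef_rot: [0.691, 0.723, -0.001, 0.0]
contact_force: [1.1, -0.2, -2.4]
opening: 0.264
```

```bash
python3 -c "
from h import *
rel([.5797,.0783,.245],Rdown(2.63))
for n in('scene','top'):
  s=take(n,n+'12'); 
  sl=np.s_[240:290,240:310] if n=='scene' else np.s_[190:250,360:430]
  cv2.imwrite(f'pics/{n}12.png',cv2.resize(s['image'][sl],None,fx=10,fy=10,interpolation=2)[:,:,::-1])"
```

```text
t 12.3 pos [0.5798 0.0778 0.2455] F [ 1.1  -0.21 -2.42] M [ 0.03 -0.    0.02] q [-0.25  0.61  0.06  1.68 -0.05  0.86 -0.12] op 0.264
  REL mm [ 0.5 -0.1  0.5] deg [-0.05  0.12 -0.01]
```

View pics/scene12.png

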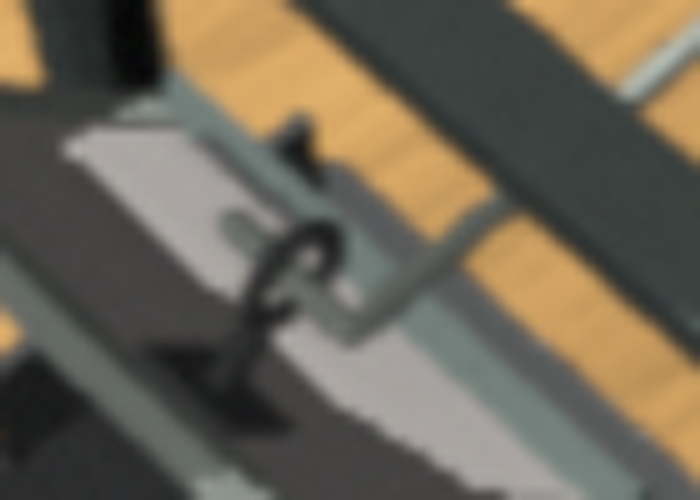

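View pics/top12.png

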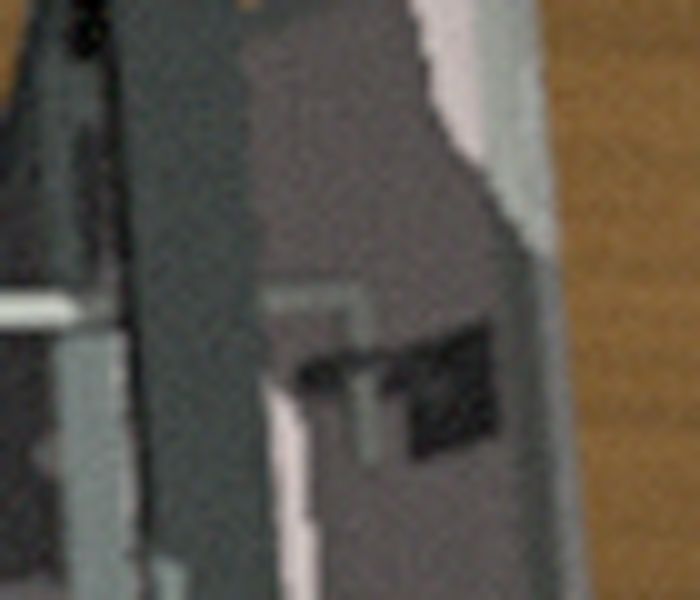

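{"method": "send_rows", "body": {"moves": [0.004,0,0,0,0,0,0.008,0,-0.001,0,0,0,0.013,0,-0.0025,0,0,0,0.018,0,-0.004,0,0,0,0.022,0,-0.0048,0,0,0]}}

```text
clock: 12.82
tool_pos: [0.5792, 0.0992, 0.2503]
eef_rot: [0.691, 0.723, -0.002, 0.001]
contact_force: [0.1, -5.3, -2.7]
opening: 0.267
```

```bash
python3 -c "
from h import *
rel([.5797,.0783,.245],Rdown(2.63))
s=take('scene','scene13')
sl=np.s_[230:300,240:340]
cv2.imwrite(f'pics/scene13.png',cv2.resize(s['image'][sl],None,fx=8,fy=8,interpolation=2)[:,:,::-1])"
```

```text
t 12.82 pos [0.5792 0.0992 0.2503] F [ 0.07 -5.32 -2.68] M [-0.79  0.06 -0.  ] q [-0.29  0.61  0.07  1.66 -0.05  0.87 -0.16] op 0.267
  REL mm [-20.8  -0.4   5.4] deg [-0.04  0.21 -0.06]
```

View pics/scene13.png

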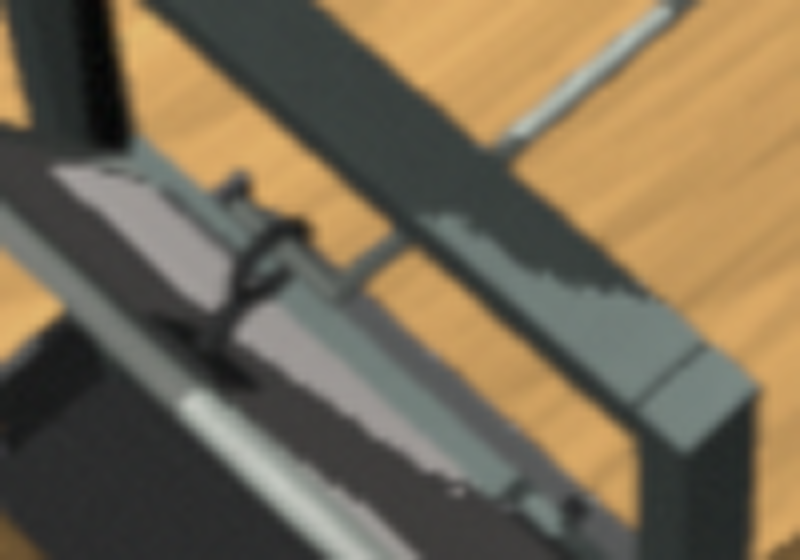

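{"method": "send_rows", "body": {"moves": [0.005,0,-0.0008,0,0,0,0.011,0,-0.0016,0,0,0,0.017,0,-0.0022,0,0,0,0.023,0,-0.0027,0,0,0,0.029,0,-0.003,0,0,0]}}

```text
clock: 13.28
tool_pos: [0.5776, 0.1301, 0.2534]
eef_rot: [0.691, 0.723, -0.001, 0.001]
contact_force: [0.4, -4.3, -2.4]
opening: 0.269
```

{"method": "send_rows", "body": {"moves": [0.004,0,0,0,0,0,0.008,0,0.0003,0,0,0,0.012,0,0.0008,0,0,0,0.015,0,0.0012,0,0,0,0.018,0,0.0016,0,0,0]}}

```text
clock: 13.7
tool_pos: [0.5768, 0.1484, 0.2516]
eef_rot: [0.691, 0.723, -0.001, 0.001]
contact_force: [0.4, -3.5, -2.3]
opening: 0.266
```

```bash
python3 -c "
from h import *
rel([.5797,.0783,.245],Rdown(2.63))
for n in('scene','top'):
  s=take(n,n+'14')
  C,yaw=screen_fit(s);X,Y,Z=flap_pts(s,np.array([.5686,-.11735]),.0458);print(C,yaw)
  f=least_squares(lambda p:(Y-p[0])*np.cos(p[1])-(Z-.152)*np.sin(p[1]),[0,.2],loss='soft_l1',f_scale=.002);print(len(X),f.x)
  sl=np.s_[210:310,230:360] if n=='scene' else np.s_[170:270,310:440]
  cv2.imwrite(f'pics/{n}14.png',cv2.resize(s['image'][sl],None,fx=6,fy=6,interpolation=2)[:,:,::-1])"
```

```text
t 13.7 pos [0.5768 0.1484 0.2516] F [ 0.39 -3.55 -2.28] M [-0.79  0.08  0.05] q [-0.37  0.62  0.07  1.64 -0.05  0.89 -0.24] op 0.266
  REL mm [-70.1  -0.3   6.8] deg [-0.05  0.14  0.02]
[ 0.5676795  -0.11740013] 0.045563590326488546
979 [0.00444833 0.12622117]
[ 0.57011328 -0.11656895] 0.04807658242060094
323 [-0.00372345  0.15962641]
```

View pics/scene14.png

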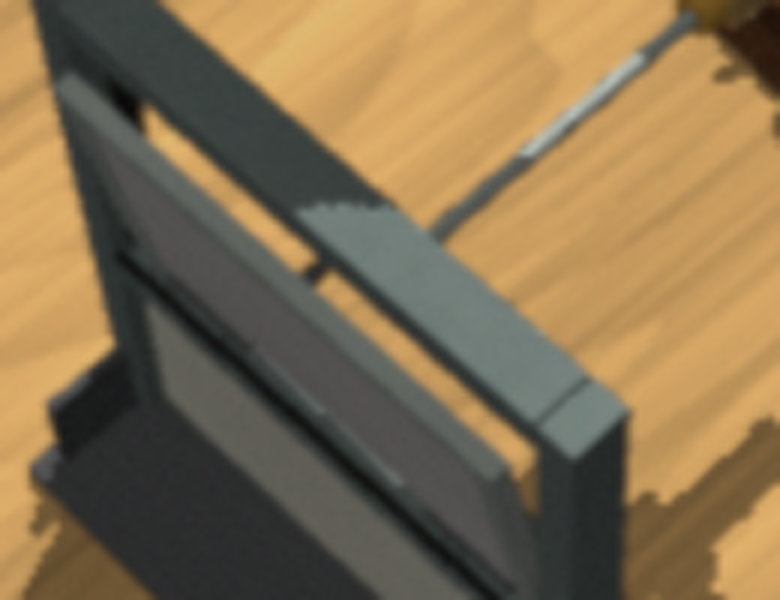

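View pics/top14.png

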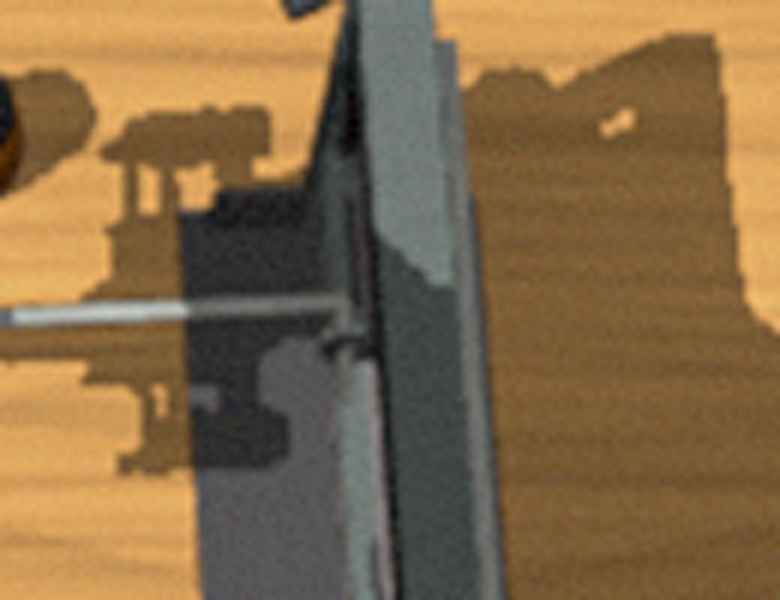

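{"method": "send_rows", "body": {"moves": [0.001,0,0.0002,0,0,0,0.002,0,0.0005,0,0,0,0.003,0,0.0007,0,0,0,0.004,0,0.0009,0,0,0,0.005,0,0.001,0,0,0]}}

```text
clock: 14.22
tool_pos: [0.5765, 0.1541, 0.2505]
eef_rot: [0.69, 0.723, -0.001, 0.0]
contact_force: [-0.1, -3.2, -2.0]
opening: 0.269
```

{"method": "send_rows", "body": {"moves": [0.0005,0,0.0001,0,0,0,0.001,0,0.0003,0,0,0,0.0015,0,0.0004,0,0,0,0.002,0,0.0005,0,0,0,0.0025,0,0.0006,0,0,0]}}

```text
clock: 14.63
tool_pos: [0.5763, 0.1566, 0.2499]
eef_rot: [0.69, 0.723, -0.001, 0.0]
contact_force: [-0.6, -3.2, -2.6]
opening: 0.266
```

{"method": "send_rows", "body": {"moves": [0.0005,0,0.0001,0,0,0,0.001,0,0.0003,0,0,0,0.0015,0,0.0004,0,0,0,0.002,0,0.0005,0,0,0,0.002,0,0.0005,0,0,0]}}

```text
clock: 15.05
tool_pos: [0.5762, 0.1588, 0.2494]
eef_rot: [0.69, 0.724, -0.001, 0.0]
contact_force: [-0.4, -3.4, -1.5]
opening: 0.264
```

{"method": "send_rows", "body": {"moves": [0.0005,0,0.0001,0,0,0,0.001,0,0.0003,0,0,0,0.0015,0,0.0004,0,0,0,0.0015,0,0.0004,0,0,0,0.0015,0,0.0004,0,0,0]}}

```text
clock: 15.47
tool_pos: [0.5761, 0.1605, 0.249]
eef_rot: [0.69, 0.724, -0.001, 0.0]
contact_force: [-0.1, -4.0, -1.4]
opening: 0.267
```

{"method": "send_rows", "body": {"moves": [0.0005,0,0.0001,0,0,0,0.001,0,0.0003,0,0,0,0.0015,0,0.0004,0,0,0,0.0015,0,0.0004,0,0,0,0.0015,0,0.0004,0,0,0]}}

```text
clock: 15.88
tool_pos: [0.5761, 0.1621, 0.2486]
eef_rot: [0.69, 0.724, -0.001, 0.0]
contact_force: [-0.2, -3.4, -1.2]
opening: 0.265
```

{"method": "send_rows", "body": {"moves": [0.0005,0,0.0001,0,0,0,0.001,0,0.0003,0,0,0,0.0015,0,0.0004,0,0,0,0.0015,0,0.0004,0,0,0,0.0015,0,0.0004,0,0,0]}}

```text
clock: 16.3
tool_pos: [0.576, 0.1638, 0.2482]
eef_rot: [0.69, 0.724, -0.001, -0.0]
contact_force: [-0.2, -3.7, -2.2]
opening: 0.264
```

{"method": "send_rows", "body": {"moves": [0.0005,0,0.0001,0,0,0,0.001,0,0.0003,0,0,0,0.0015,0,0.0004,0,0,0,0.0015,0,0.0004,0,0,0,0.0015,0,0.0004,0,0,0]}}

```text
clock: 16.72
tool_pos: [0.5759, 0.1654, 0.2478]
eef_rot: [0.69, 0.724, -0.001, -0.0]
contact_force: [0.0, -3.6, -2.4]
opening: 0.268
```

{"method": "send_rows", "body": {"moves": [0.0005,0,0.0001,0,0,0,0.001,0,0.0003,0,0,0,0.0015,0,0.0004,0,0,0,0.0015,0,0.0004,0,0,0,0.0015,0,0.0004,0,0,0]}}

```text
clock: 17.13
tool_pos: [0.5758, 0.1671, 0.2474]
eef_rot: [0.69, 0.724, -0.0, -0.0]
contact_force: [-0.6, -3.7, -1.7]
opening: 0.267
```

```bash
python3 -c "
from h import *
rel([.5797,.0783,.245],Rdown(2.63))
for n in('scene','top'):
  s=take(n,n+'15')
  sl=np.s_[210:310,230:360] if n=='scene' else np.s_[170:270,310:440]
  cv2.imwrite(f'pics/{n}15.png',cv2.resize(s['image'][sl],None,fx=6,fy=6,interpolation=2)[:,:,::-1])"
```

```text
t 17.13 pos [0.5758 0.1671 0.2474] F [-0.62 -3.74 -1.69] M [-0.6   0.05 -0.03] q [-0.4   0.63  0.07  1.63 -0.05  0.88 -0.26] op 0.267
  REL mm [-88.9  -0.3   2.4] deg [-0.05  0.03  0.1 ]
```

View pics/scene15.png

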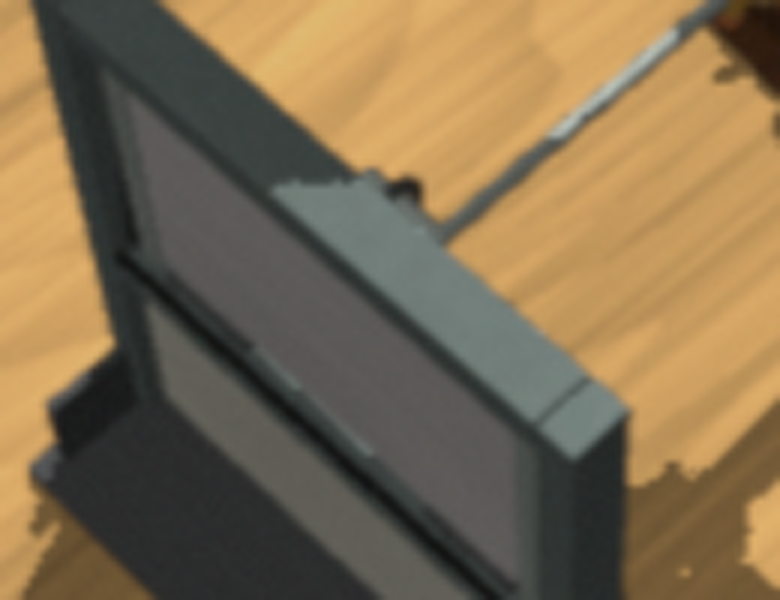

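View pics/top15.png

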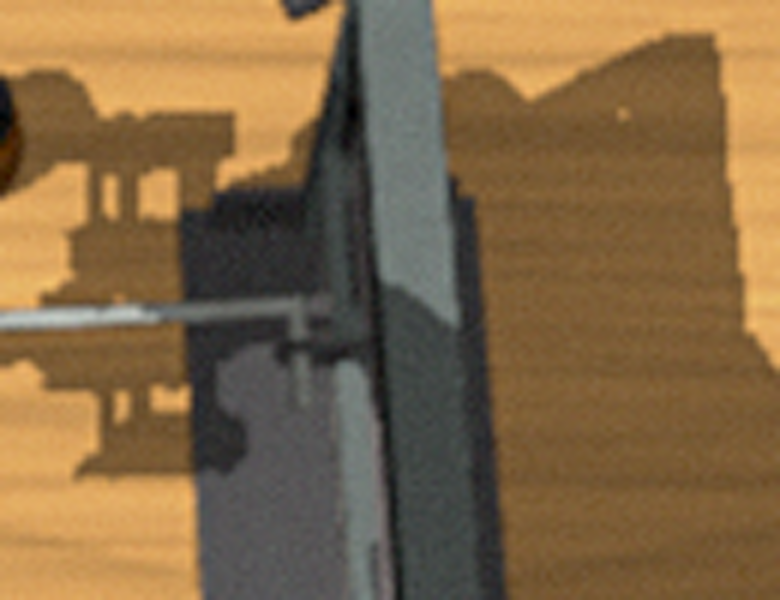

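{"method": "send_rows", "body": {"moves": [0.0005,0,0.0001,0,0,0,0.001,0,0.0003,0,0,0,0.0015,0,0.0004,0,0,0,0.0015,0,0.0004,0,0,0,0.0015,0,0.0004,0,0,0]}}

```text
clock: 17.65
tool_pos: [0.5757, 0.1687, 0.247]
eef_rot: [0.69, 0.724, -0.0, -0.0]
contact_force: [-0.7, -4.1, -2.1]
opening: 0.262
```

{"method": "send_rows", "body": {"moves": [0.0005,0,0.0001,0,0,0,0.001,0,0.0003,0,0,0,0.0012,0,0.0004,0,0,0,0.0012,0,0.0004,0,0,0,0.0012,0,0.0004,0,0,0]}}

```text
clock: 18.07
tool_pos: [0.5757, 0.17, 0.2466]
eef_rot: [0.69, 0.724, -0.0, -0.0]
contact_force: [0.7, -3.3, -2.5]
opening: 0.267
```

{"method": "send_rows", "body": {"moves": [0.0005,0,0.0001,0,0,0,0.001,0,0.0003,0,0,0,0.0012,0,0.0004,0,0,0,0.0012,0,0.0004,0,0,0,0.0012,0,0.0004,0,0,0]}}

```text
clock: 18.48
tool_pos: [0.5755, 0.1714, 0.2461]
eef_rot: [0.69, 0.724, -0.0, -0.0]
contact_force: [-0.1, -3.8, -2.4]
opening: 0.264
```

{"method": "send_rows", "body": {"moves": [0.0005,0,0.0001,0,0,0,0.001,0,0.0003,0,0,0,0.0012,0,0.0004,0,0,0,0.0012,0,0.0004,0,0,0,0.0012,0,0.0004,0,0,0]}}

```text
clock: 18.9
tool_pos: [0.5755, 0.1726, 0.2457]
eef_rot: [0.69, 0.724, -0.0, -0.0]
contact_force: [-0.2, -3.0, -2.4]
opening: 0.264
```

{"method": "send_rows", "body": {"moves": [0.0005,0,0.0001,0,0,0,0.001,0,0.0003,0,0,0,0.0012,0,0.0004,0,0,0,0.0012,0,0.0004,0,0,0,0.0012,0,0.0004,0,0,0]}}

```text
clock: 19.32
tool_pos: [0.5754, 0.1739, 0.2453]
eef_rot: [0.69, 0.724, -0.0, -0.0]
contact_force: [0.0, -3.6, -1.8]
opening: 0.264
```

{"method": "send_rows", "body": {"moves": [0.0005,0,0.0001,0,0,0,0.001,0,0.0003,0,0,0,0.0012,0,0.0004,0,0,0,0.0012,0,0.0004,0,0,0,0.0012,0,0.0004,0,0,0]}}

```text
clock: 19.73
tool_pos: [0.5754, 0.1754, 0.2449]
eef_rot: [0.69, 0.724, -0.0, -0.0]
contact_force: [0.1, -2.7, -1.9]
opening: 0.269
```

```bash
python3 -c "
from h import *
rel([.5797,.0783,.245],Rdown(2.63))
for n in('scene','top'):
  s=take(n,n+'16')
  sl=np.s_[210:310,230:360] if n=='scene' else np.s_[170:270,310:440]
  cv2.imwrite(f'pics/{n}16.png',cv2.resize(s['image'][sl],None,fx=6,fy=6,interpolation=2)[:,:,::-1])
  X,Y,Z=flap_pts(s,np.array([.5686,-.11735]),.0458,.17); k=(Y<.03)&(Z<.30);X,Y,Z=X[k],Y[k],Z[k]
  f=least_squares(lambda p:(Y-p[0])*np.cos(p[1])-(Z-.152)*np.sin(p[1]),[0,.0],loss='soft_l1',f_scale=.002);print(n,len(X),f.x,np.median(Y),np.median(Z))
"
```

```text
t 19.73 pos [0.5754 0.1754 0.2449] F [ 0.12 -2.71 -1.9 ] M [-0.55  0.05  0.05] q [-0.41  0.64  0.07  1.63 -0.05  0.88 -0.27] op 0.269
  REL mm [-97.2  -0.4  -0.1] deg [-0.05 -0.02  0.14]
scene 1032 [ 0.00256318 -0.06019787] -0.0016599760540838534 0.222350507579349
top 114 [-0.00341934 -0.06671961] -0.007300112228159393 0.21238668066511157
```

View pics/scene16.png

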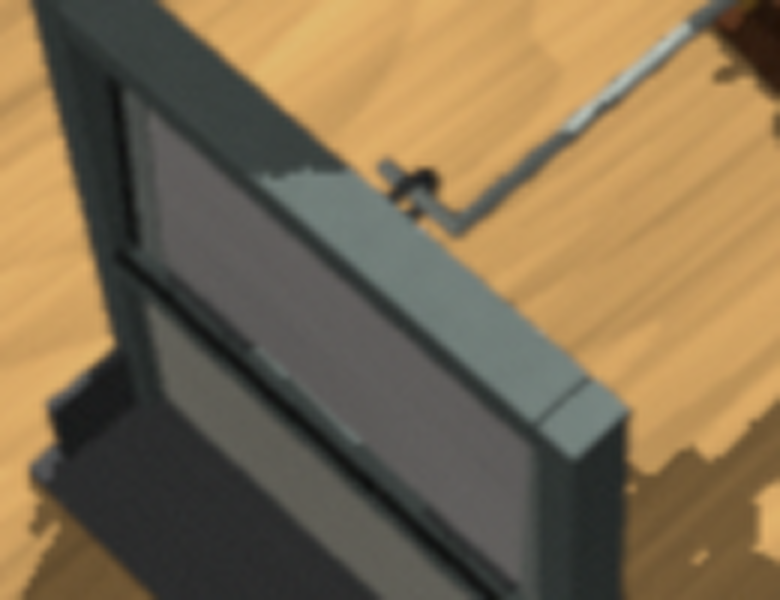

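View pics/top16.png

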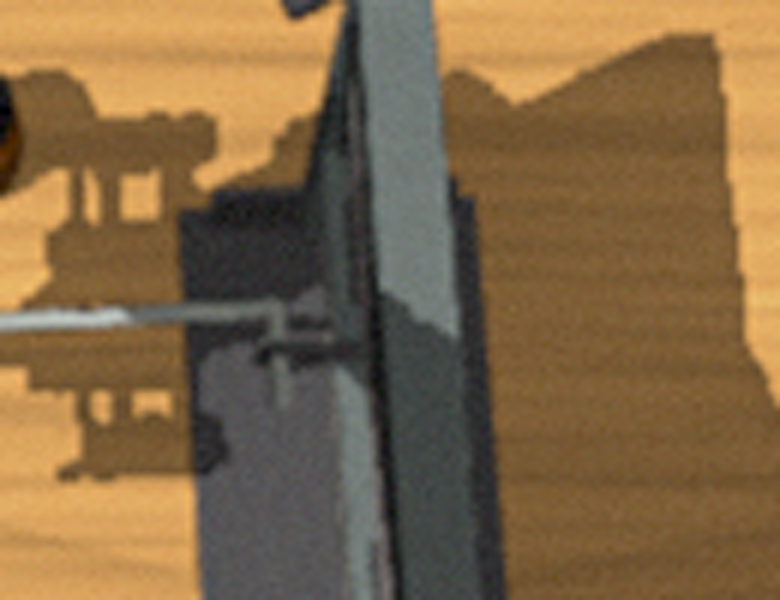

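{"method": "send_rows", "body": {"moves": [0.0004,0,0.0001,0,0,0,0.0008,0,0.0002,0,0,0,0.001,0,0.0003,0,0,0,0.001,0,0.0003,0,0,0,0.001,0,0.0003,0,0,0]}}

```text
clock: 20.25
tool_pos: [0.5754, 0.1756, 0.2446]
eef_rot: [0.69, 0.724, -0.001, -0.0]
contact_force: [0.1, -5.0, -1.8]
opening: 0.265
```

{"method": "send_rows", "body": {"moves": [0.0004,0,0.0001,0,0,0,0.0008,0,0.0002,0,0,0,0.001,0,0.0003,0,0,0,0.001,0,0.0003,0,0,0,0.001,0,0.0003,0,0,0]}}

```text
clock: 20.67
tool_pos: [0.5753, 0.1756, 0.2442]
eef_rot: [0.69, 0.724, -0.001, 0.0]
contact_force: [0.2, -5.8, -1.9]
opening: 0.269
```

{"method": "send_rows", "body": {"moves": [0.001,0,0,0,0,0,0.0016,0,0,0,0,0,0.002,0,0,0,0,0,0.002,0,0,0,0,0,0.002,0,0,0,0,0]}}

```text
clock: 21.08
tool_pos: [0.5753, 0.1756, 0.2441]
eef_rot: [0.691, 0.723, -0.002, 0.001]
contact_force: [0.0, -6.5, -2.8]
opening: 0.267
```

{"method": "send_rows", "body": {"moves": [0.001,0,0,0,0,0,0.002,0,0,0,0,0,0.003,0,0,0,0,0,0.003,0,0,0,0,0,0.003,0,0,0,0,0]}}

```text
clock: 21.5
tool_pos: [0.5753, 0.1756, 0.2438]
eef_rot: [0.691, 0.723, -0.004, 0.002]
contact_force: [0.1, -9.5, -2.5]
opening: 0.266
```

```bash
python3 -c "
from h import *
rel([.5753,.1756,.245],Rdown(2.63))"
```

```text
t 21.5 pos [0.5753 0.1756 0.2438] F [ 0.11 -9.47 -2.49] M [-1.61 -0.04  0.21] q [-0.42  0.64  0.08  1.63 -0.05  0.88 -0.28] op 0.266
  REL mm [-0.  -0.  -1.2] deg [-0.14  0.51 -0.09]
```

{"method": "send_rows", "body": {"moves": [0.002,0,0,0,0,0,0.0035,0,0,0,0,0,0.004,0,0,0,0,0,0.004,0,0,0,0,0,0.004,0,0,0,0,0]}}

```text
clock: 21.92
tool_pos: [0.5754, 0.1756, 0.2434]
eef_rot: [0.692, 0.722, -0.006, 0.004]
contact_force: [-0.2, -10.2, -1.6]
opening: 0.265
```

{"method": "send_rows", "body": {"moves": [0.003,0,0,0,0,0,0.0045,0,0,0,0,0,0.005,0,0,0,0,0,0.005,0,0,0,0,0,0.005,0,0,0,0,0]}}

```text
clock: 22.33
tool_pos: [0.5755, 0.1755, 0.2429]
eef_rot: [0.693, 0.721, -0.009, 0.006]
contact_force: [0.7, -12.7, -3.1]
opening: 0.264
```

{"method": "send_rows", "body": {"moves": [0.005,0,-0.0002,0,0,0,0.005,0,-0.0002,0,0,0,0.005,0,-0.0002,0,0,0,0.005,0,-0.0002,0,0,0,0.005,0,-0.0002,0,0,0]}}

```text
clock: 22.75
tool_pos: [0.5756, 0.1754, 0.2425]
eef_rot: [0.694, 0.72, -0.011, 0.008]
contact_force: [1.1, -13.2, -3.3]
opening: 0.267
```

{"method": "send_rows", "body": {"moves": [0.005,0,-0.0002,0,0,0,0.005,0,-0.0002,0,0,0,0.005,0,-0.0002,0,0,0,0.005,0,-0.0002,0,0,0,0.005,0,-0.0002,0,0,0]}}

```text
clock: 23.17
tool_pos: [0.5757, 0.1752, 0.2421]
eef_rot: [0.695, 0.719, -0.014, 0.01]
contact_force: [0.6, -12.2, -3.2]
opening: 0.263
```

```bash
python3 -c "
from h import *
rel([.5753,.1756,.2445],Rdown(2.63))
for n in('scene','top'):
  s=take(n,n+'17')
  sl=np.s_[210:310,230:360] if n=='scene' else np.s_[170:270,310:440]
  cv2.imwrite(f'pics/{n}17.png',cv2.resize(s['image'][sl],None,fx=6,fy=6,interpolation=2)[:,:,::-1])
  X,Y,Z=flap_pts(s,np.array([.5686,-.11735]),.0458,.17); k=(Y<.03)&(Z<.30);X,Y,Z=X[k],Y[k],Z[k]
  f=least_squares(lambda p:(Y-p[0])*np.cos(p[1])-(Z-.152)*np.sin(p[1]),[0,.0],loss='soft_l1',f_scale=.002);print(n,len(X),f.x,np.median(Y),np.median(Z))
print(r.get_state()['contact_force'])
"
```

```text
t 23.17 pos [0.5757 0.1752 0.2421] F [  0.6  -12.16  -3.15] M [-2.1  -0.06  0.32] q [-0.44  0.65  0.1   1.62 -0.03  0.9  -0.31] op 0.263
  REL mm [ 0.3 -0.4 -2.4] deg [-0.36  1.99 -0.68]
scene 1036 [ 0.00256551 -0.06058796] -0.0017103489987795612 0.2226719448803501
top 114 [-0.00331576 -0.06874139] -0.007455714960270091 0.2152307084635572
[  0.9796695  -13.20401809  -2.17921585]
```

View pics/scene17.png

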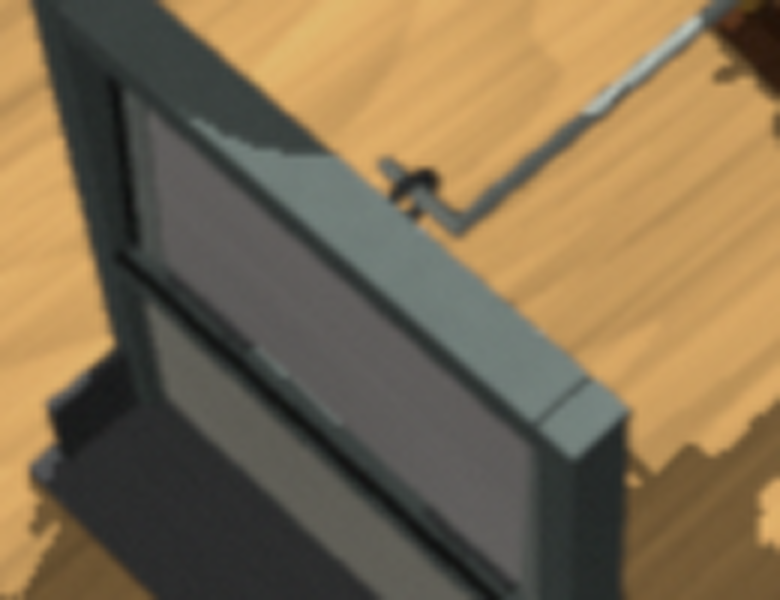

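View pics/top17.png

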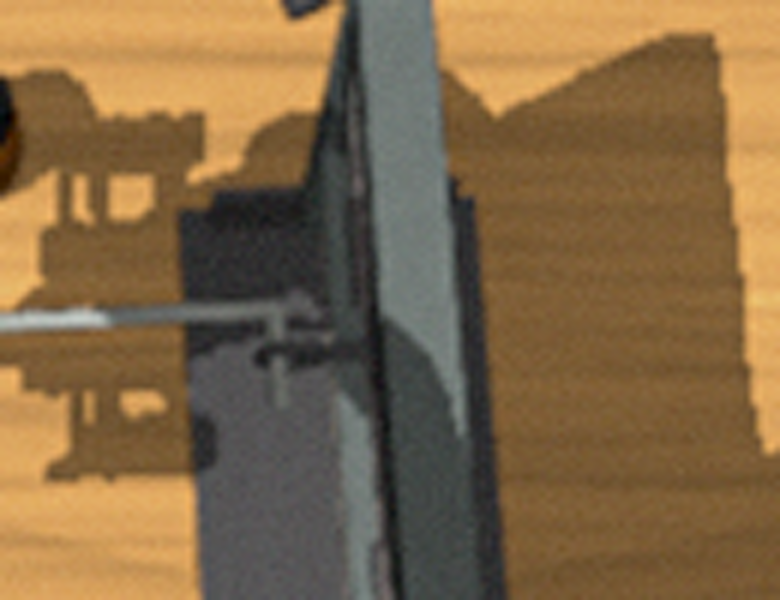

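{"method": "send_rows", "body": {"moves": [0.005,0,-0.0004,0,0,0,0.005,0,-0.0004,0,0,0,0.005,0,-0.0004,0,0,0,0.005,0,-0.0004,0,0,0,0.005,0,-0.0004,0,0,0]}}

```text
clock: 23.68
tool_pos: [0.5758, 0.1751, 0.2419]
eef_rot: [0.696, 0.718, -0.017, 0.013]
contact_force: [1.2, -12.4, -3.6]
opening: 0.266
```

{"method": "send_rows", "body": {"moves": [0.004,0,0,0,0,0,0.003,0,0,0,0,0,0.002,0,0,0,0,0,0.001,0,0,0,0,0,0,0,0,0,0,0]}}

```text
clock: 24.1
tool_pos: [0.5757, 0.1745, 0.2418]
eef_rot: [0.696, 0.718, -0.017, 0.013]
contact_force: [-0.5, -2.7, -2.2]
opening: 0.266
```

{"method": "send_rows", "body": {"moves": [0,0,0,0,0,0,0,0,0,0,0,0,0,0,0,0,0,0,0,0,0,0,0,0,0,0,0,0,0,0]}}

```text
clock: 24.52
tool_pos: [0.5757, 0.1744, 0.2418]
eef_rot: [0.696, 0.718, -0.017, 0.013]
contact_force: [-0.2, -4.2, -1.0]
opening: 0.266
```

```bash
python3 -c "
from h import *
rel([.5753,.1756,.2445],Rdown(2.63))
for n in('scene','top'):
  s=take(n,n+'18')
  sl=np.s_[180:280,270:400] if n=='scene' else np.s_[190:260,330:420]
  k=6 if n=='scene' else 8
  cv2.imwrite(f'pics/{n}18.png',cv2.resize(s['image'][sl],None,fx=k,fy=k,interpolation=2)[:,:,::-1])
"
```

```text
t 24.52 pos [0.5757 0.1744 0.2418] F [-0.16 -4.16 -1.03] M [-0.85  0.11 -0.07] q [-0.45  0.65  0.1   1.61 -0.03  0.9  -0.32] op 0.266
  REL mm [ 1.1 -0.4 -2.8] deg [-0.45  2.43 -0.89]
```

View pics/scene18.png

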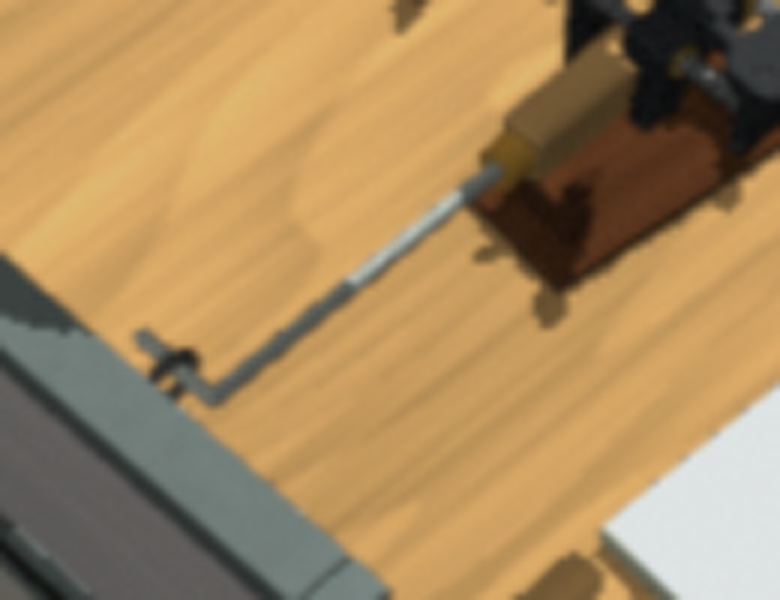

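View pics/top18.png

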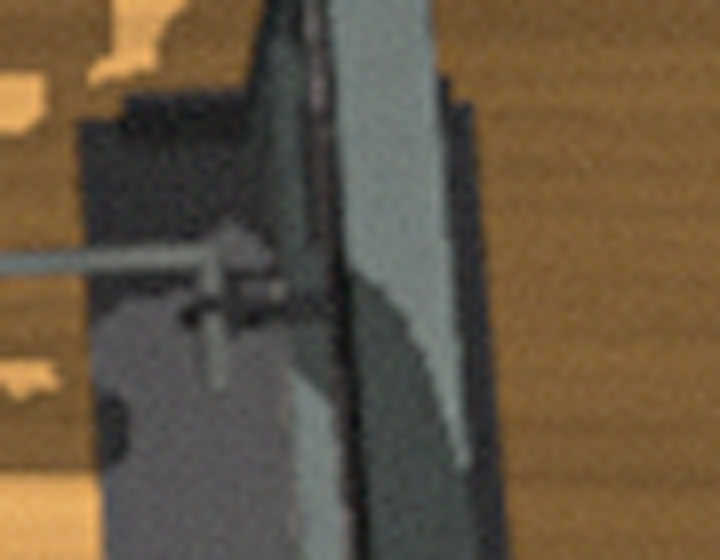

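```bash
python3 -c "
from h import *
S=pickle.load(open('scene18.pkl','rb'));T=pickle.load(open('top18.pkl','rb'))
B,_=tri(S,[305.7,245.7],T,[356.4,221.8]);print(B,_)
u,v=365,0
# ferrule end in 9 for reference: at level
for pitch in (-.04,-.02,0,.02,.04):  # tip up positive
  for yaw in(.0458,.06):
    d=np.array([-np.sin(yaw),np.cos(yaw),0])*np.cos(pitch)+np.array([0,0,-1])*np.sin(pitch)
    print(pitch,yaw,proj(S,B+d*.16)[0].round(1),proj(S,B+d*.1)[0].round(1),proj(T,B+d*.16)[0].round(1))
cv2.imwrite('pics/t18b.png',cv2.resize(T['image'][200:250,270:370],None,fx=8,fy=8,interpolation=2)[:,:,::-1])
cv2.imwrite('pics/s18b.png',cv2.resize(S['image'][190:260,290:390],None,fx=8,fy=8,interpolation=2)[:,:,::-1])
"
```

```text
[ 0.58442183 -0.06605924  0.27938136] [-0.77826792  0.17174051 -0.71792673 -0.43198234]
-0.04 0.0458 [351.7 205.2] [334.7 220. ] [290.6 223.8]
-0.04 0.06 [351.  204.7] [334.2 219.7] [290.6 224.7]
-0.02 0.0458 [351.6 206. ] [334.7 220.5] [290.6 224.1]
-0.02 0.06 [351.  205.4] [334.2 220.1] [290.7 225. ]
0 0.0458 [351.6 206.7] [334.6 220.9] [290.7 224.5]
0 0.06 [350.9 206.2] [334.2 220.6] [290.7 225.4]
0.02 0.0458 [351.5 207.5] [334.6 221.4] [290.8 224.8]
0.02 0.06 [350.8 207. ] [334.2 221.1] [290.8 225.7]
0.04 0.0458 [351.4 208.3] [334.6 221.9] [290.9 225.2]
0.04 0.06 [350.7 207.8] [334.2 221.6] [290.9 226.1]
```

View pics/t18b.png

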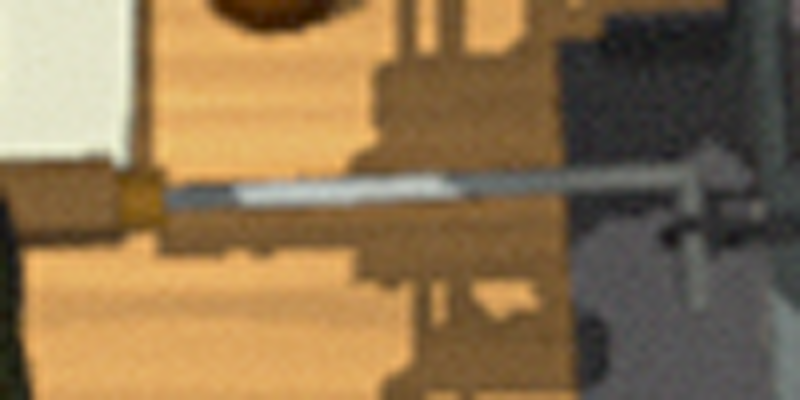

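View pics/s18b.png

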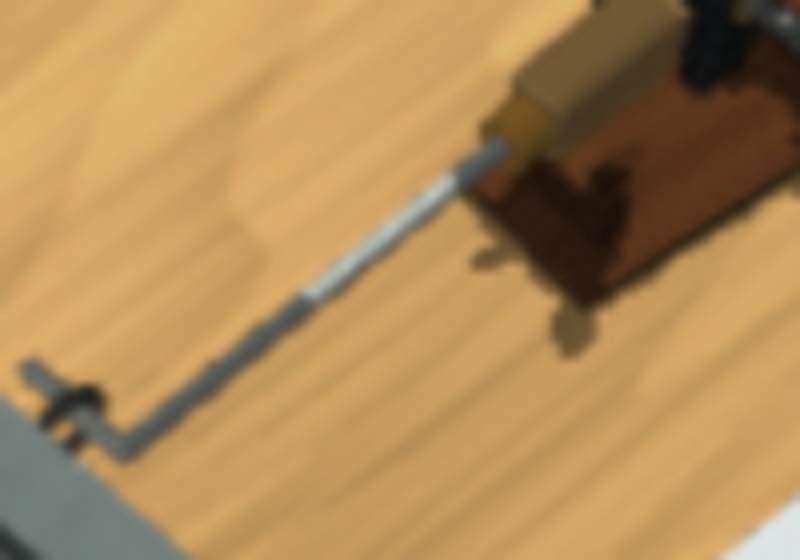

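```bash
python3 -c "
from h import *
rel([.5755,.1695,.2446],Rdown(2.63))"
```

```text
t 24.62 pos [0.5757 0.1745 0.2417] F [-1.9  -4.69 -2.3 ] M [-0.85  0.08 -0.03] q [-0.45  0.65  0.1   1.61 -0.03  0.9  -0.32] op 0.267
  REL mm [-5.1 -0.3 -2.6] deg [-0.45  2.42 -0.88]
```

{"method": "send_rows", "body": {"moves": [-0.0005,0,-0.0005,-0.1,0.5,-0.2,-0.001,-0.0001,-0.001,-0.2,1,-0.4,-0.002,-0.0002,-0.0015,-0.3,1.5,-0.6,-0.003,-0.0003,-0.002,-0.4,2,-0.8,-0.0035,-0.0003,-0.0026,-0.45,2.4,-0.88]}}

```text
clock: 25.03
tool_pos: [0.5757, 0.1719, 0.2448]
eef_rot: [0.69, 0.723, 0.001, -0.0]
contact_force: [-0.2, -0.6, -2.6]
opening: 0.27
```

```bash
python3 -c "
from h import *
rel([.5755,.1695,.2446],Rdown(2.63))"
```

```text
t 25.03 pos [0.5757 0.1719 0.2448] F [-0.21 -0.6  -2.64] M [-0.01  0.09  0.03] q [-0.41  0.63  0.07  1.63 -0.06  0.88 -0.27] op 0.27
  REL mm [-2.4 -0.3  0.2] deg [ 0.06 -0.1   0.05]
```

{"method": "send_rows", "body": {"moves": [-0.0005,0,0,0,0,0,-0.001,0,0,0,0,0,-0.0015,0,0,0,0,0,-0.002,0,0,0,0,0,-0.002,0,0,0,0,0]}}

```text
clock: 25.45
tool_pos: [0.5757, 0.17, 0.2448]
eef_rot: [0.69, 0.723, 0.001, -0.0]
contact_force: [-0.0, -0.1, -2.2]
opening: 0.264
```

```bash
python3 -c "
from h import *
rel([.5755,.1695,.2446],Rdown(2.63))
S=take('scene','scene19');T=take('top','top19')
cv2.imwrite('pics/t19b.png',cv2.resize(T['image'][200:250,330:400],None,fx=10,fy=10,interpolation=2)[:,:,::-1])
cv2.imwrite('pics/s19b.png',cv2.resize(S['image'][220:270,280:350],None,fx=10,fy=10,interpolation=2)[:,:,::-1])
s=S
X,Y,Z=flap_pts(s,np.array([.5686,-.11735]),.0458,.17); k=(Y<.03)&(Z<.30);X,Y,Z=X[k],Y[k],Z[k]
f=least_squares(lambda p:(Y-p[0])*np.cos(p[1])-(Z-.152)*np.sin(p[1]),[0,.0],loss='soft_l1',f_scale=.002);print(len(X),f.x)
"
```

```text
t 25.45 pos [0.5757 0.17   0.2448] F [-0.03 -0.14 -2.24] M [-0.02  0.1   0.03] q [-0.4   0.63  0.07  1.63 -0.06  0.88 -0.26] op 0.264
  REL mm [-0.4 -0.3  0.2] deg [ 0.05 -0.1   0.06]
1035 [ 0.0025305  -0.05968727]
```

View pics/t19b.png

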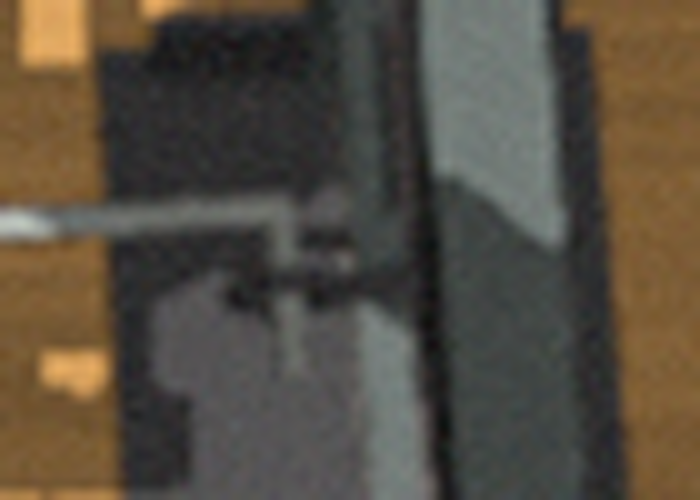

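View pics/s19b.png

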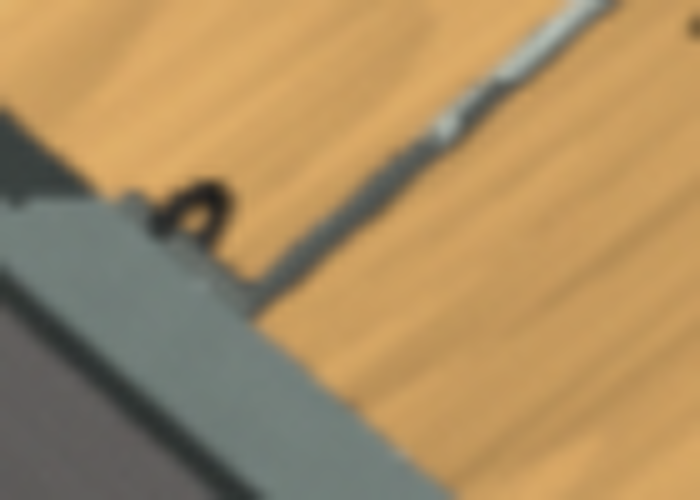

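{"method": "send_rows", "body": {"moves": [0,0,-0.001,0,0,0,0,0.003,-0.0012,0,0,0,0,0.006,-0.0012,0,0,0,0,0.009,-0.0012,0,0,0,0,0.012,-0.0012,0,0,0]}}

```text
clock: 25.97
tool_pos: [0.5882, 0.1706, 0.246]
eef_rot: [0.69, 0.724, 0.001, -0.0]
contact_force: [0.4, -0.6, -2.7]
opening: 0.264
```

{"method": "send_rows", "body": {"moves": [0,0.004,0,0,0,0,0,0.008,0,0,0,0,0,0.012,0,0,0,0,0,0.015,0,0,0,0,0,0.016,0,0,0,0]}}

```text
clock: 26.38
tool_pos: [0.6048, 0.1713, 0.2459]
eef_rot: [0.69, 0.723, 0.001, -0.0]
contact_force: [-0.3, -0.6, -2.1]
opening: 0.266
```

{"method": "send_rows", "body": {"moves": [0,0.004,0,0,0,0,0,0.008,0,0,0,0,0,0.012,0,0,0,0,0,0.015,0,0,0,0,0,0.016,0,0,0,0]}}

```text
clock: 26.8
tool_pos: [0.6214, 0.172, 0.2458]
eef_rot: [0.69, 0.723, 0.001, 0.0]
contact_force: [0.3, 0.1, -0.9]
opening: 0.266
```

```bash
python3 -c "
from h import *
rel([.6155,.30,.2446],Rdown(2.63))
S=take('scene','scene20');T=take('top','top20')
cv2.imwrite('pics/t20b.png',cv2.resize(T['image'][170:270,320:420],None,fx=6,fy=6,interpolation=2)[:,:,::-1])
cv2.imwrite('pics/s20b.png',cv2.resize(S['image'][210:290,240:350],None,fx=7,fy=7,interpolation=2)[:,:,::-1])
s=S
X,Y,Z=flap_pts(s,np.array([.5686,-.11735]),.0458,.17); k=(Y<.03)&(Z<.30);X,Y,Z=X[k],Y[k],Z[k]
f=least_squares(lambda p:(Y-p[0])*np.cos(p[1])-(Z-.152)*np.sin(p[1]),[0,.0],loss='soft_l1',f_scale=.002);print(len(X),f.x)
"
```

```text
t 26.8 pos [0.6214 0.172  0.2458] F [ 0.25  0.08 -0.85] M [-0.03  0.04  0.03] q [-0.38  0.69  0.07  1.49 -0.06  0.96 -0.25] op 0.266
  REL mm [128.1   0.    1.5] deg [ 0.11 -0.1   0.04]
1044 [ 0.00250483 -0.0593038 ]
```

View pics/t20b.png

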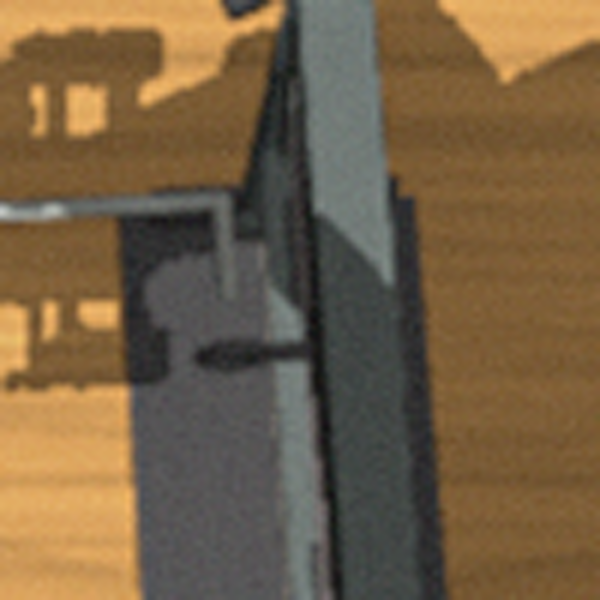

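View pics/s20b.png

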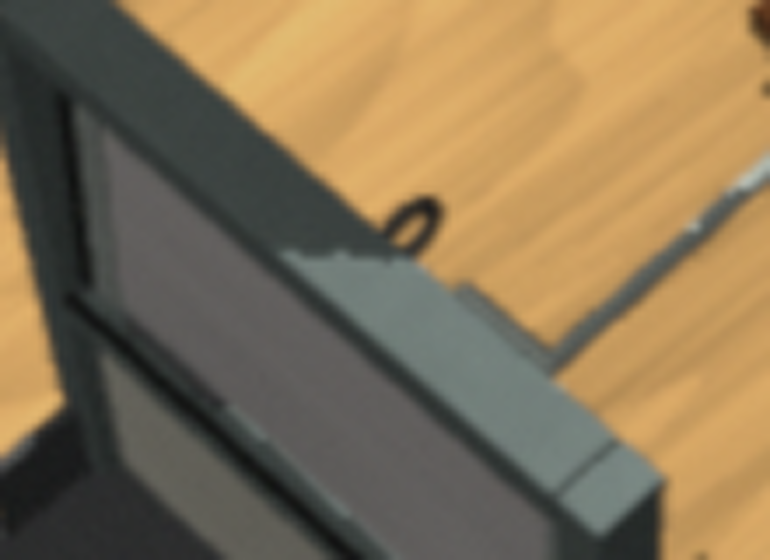

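{"method": "send_rows", "body": {"moves": [0.02,0,0,0,0,0,0.05,0,0,0,0,0,0.08,0,0,0,0,0,0.11,0,0,0,0,0,0.128,0,0,0,0,0]}}

```text
clock: 27.32
tool_pos: [0.6135, 0.3047, 0.2459]
eef_rot: [0.689, 0.725, 0.002, -0.002]
contact_force: [-0.5, -0.1, -1.7]
opening: 0.268
```

```bash
python3 -c "
from h import *
rel([.4903,.3013,.145],Rdown(-4.65))"
```

```text
t 27.32 pos [0.6135 0.3047 0.2459] F [-0.45 -0.07 -1.68] M [ 0.05  0.06 -0.01] q [-0.57  0.76  0.08  1.35 -0.07  1.03 -0.42] op 0.268
  REL mm [   2.4 -123.3  100.9] deg [ 0.01 -0.28  7.55]
```

{"method": "send_rows", "body": {"moves": [0,-0.02,0.01,0,0,1.5,0,-0.045,0.03,0,0,3,0.001,-0.075,0.055,0,-0.1,4.5,0.002,-0.1,0.08,0,-0.2,6,0.0024,-0.123,0.1,0,-0.28,7.5]}}

```text
clock: 27.73
tool_pos: [0.4885, 0.3005, 0.1448]
eef_rot: [0.735, 0.678, -0.001, 0.0]
contact_force: [-0.9, 0.9, -2.5]
opening: 0.263
```

{"method": "send_rows", "body": {"moves": [0,0,0,0,0,0,0,0,0,0,0,0,0,0,0,0,0,0,0,0,0,0,0,0,0,0,0,0,0,0]}}

```text
clock: 28.15
tool_pos: [0.4906, 0.3006, 0.1458]
eef_rot: [0.736, 0.677, 0.001, 0.001]
contact_force: [-0.3, -0.4, -1.7]
opening: 0.268
```

```bash
python3 -c "
from h import *
rel([.4903,.3013,.0858],Rdown(-4.65))"
```

```text
t 28.15 pos [0.4906 0.3006 0.1458] F [-0.27 -0.44 -1.7 ] M [-0.05  0.03 -0.01] q [-0.69  0.74  0.1   1.81 -0.12  0.6  -0.6 ] op 0.268
  REL mm [ 0.7 -0.5 60. ] deg [ 0.12 -0.02 -0.09]
```

Go down to the height where I photographed the pole after lifting (0.0858) and compare the two pictures directly.

{"method": "send_rows", "body": {"moves": [0.0003,0,0.015,0,0,0,0.0007,-0.0005,0.03,0.1,0,-0.1,0.0007,-0.0005,0.045,0.1,0,-0.1,0.0007,-0.0005,0.055,0.1,0,-0.1,0.0007,-0.0005,0.06,0.1,0,-0.1]}}

```text
clock: 28.57
tool_pos: [0.4907, 0.301, 0.0849]
eef_rot: [0.735, 0.678, -0.0, 0.0]
contact_force: [0.7, -0.2, -1.3]
opening: 0.266
```

{"method": "send_rows", "body": {"moves": [0,0,0,0,0,0,0,0,0,0,0,0,0,0,0,0,0,0,0,0,0,0,0,0,0,0,0,0,0,0]}}

```text
clock: 28.98
tool_pos: [0.4911, 0.3013, 0.0856]
eef_rot: [0.735, 0.678, 0.001, 0.0]
contact_force: [0.1, 0.2, -2.0]
opening: 0.267
```

```bash
python3 -c "
from h import *
rel([.4903,.3013,.0858],Rdown(-4.65))
S=take('scene','scene21'); A=pickle.load(open('s8.pkl','rb'))
a=A['image'][185:250,290:390];b=S['image'][185:250,290:390]
cv2.imwrite('pics/cmp21.png',cv2.resize(np.vstack([a,b]),None,fx=4.5,fy=4.5,interpolation=2)[:,:,::-1])
T=take('top','top21'); cv2.imwrite('pics/t21.png',cv2.resize(T['image'][240:310,190:330],None,fx=5.5,fy=5.5,interpolation=2)[:,:,::-1])
"
```

```text
t 28.98 pos [0.4911 0.3013 0.0856] F [ 0.08  0.16 -2.04] M [-0.06  0.07 -0.05] q [-0.68  0.83  0.08  1.84 -0.13  0.48 -0.59] op 0.267
  REL mm [-0.  -0.8 -0.2] deg [ 0.06 -0.04 -0.02]
```

View pics/cmp21.png

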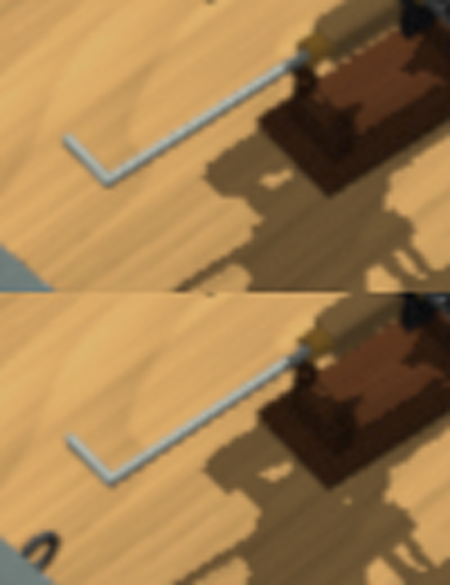

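View pics/t21.png

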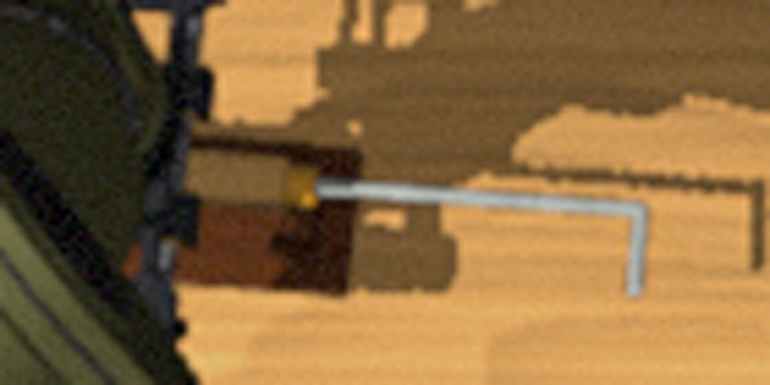

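{"method": "send_rows", "body": {"moves": [0,-0.0004,0.01,0,0,0,0,-0.0006,0.02,0,0,0,0,-0.0006,0.03,0,0,0,0,-0.0006,0.04,0,0,0,0,-0.0006,0.045,0,0,0]}}

```text
clock: 29.5
tool_pos: [0.4895, 0.3007, 0.0384]
eef_rot: [0.735, 0.678, -0.001, -0.0]
contact_force: [-0.6, -1.5, 6.3]
opening: 0.266
```

```bash
python3 -c "
from h import *
rel([.4903,.3013,.0245],Rdown(-4.65))"
```

```text
t 29.5 pos [0.4895 0.3007 0.0384] F [-0.62 -1.45  6.33] M [0.11 0.31 0.09] q [-0.67  0.91  0.06  1.85 -0.14  0.39 -0.58] op 0.266
  REL mm [ 0.7  0.7 13.9] deg [-0.07  0.06 -0.02]
```

{"method": "send_rows", "body": {"moves": [0,0,-0.004,0,0,0,0,0,-0.006,0,0,0,0,0,-0.008,0,0,0,0,0,-0.008,0,0,0,0,0,-0.008,0,0,0]}}

```text
clock: 29.92
tool_pos: [0.4898, 0.3009, 0.047]
eef_rot: [0.735, 0.678, -0.0, -0.0]
contact_force: [-0.0, 0.2, -2.4]
opening: 0.264
```

```bash
python3 -c "
from h import *
rel([.4903,.3013,.0245],Rdown(-4.65))
S=take('scene','scene22')
T=take('top','top22'); cv2.imwrite('pics/t22.png',cv2.resize(T['image'][240:310,190:330],None,fx=5.5,fy=5.5,interpolation=2)[:,:,::-1])
cv2.imwrite('pics/s22.png',cv2.resize(S['image'][160:250,290:410],None,fx=6.5,fy=6.5,interpolation=2)[:,:,::-1])
"
```

```text
t 29.92 pos [0.4898 0.3009 0.047 ] F [-0.01  0.24 -2.43] M [-0.02  0.06 -0.04] q [-0.67  0.89  0.07  1.85 -0.13  0.4  -0.59] op 0.264
  REL mm [ 0.5  0.5 22.5] deg [-0.03  0.03 -0.02]
```

View pics/t22.png

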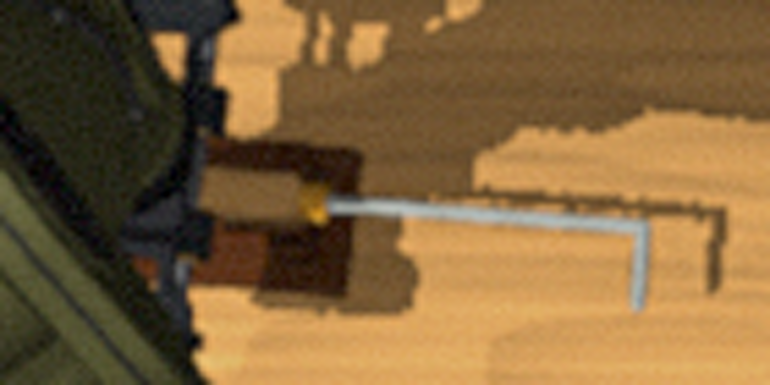

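View pics/s22.png

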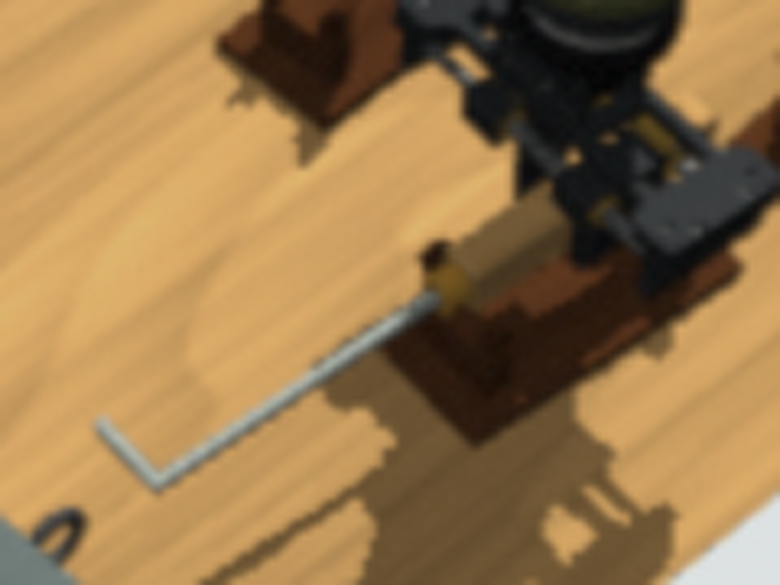

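```bash
python3 -c "
from h import *
S=pickle.load(open('scene22.pkl','rb'));T=pickle.load(open('top22.pkl','rb'))
a=tri(S,[313.7,235.9],T,[305.9,281.9])[0];b=tri(S,[313.7,234.4],T,[306.8,280.4])[0];print('orig bend',a,'now',b,'diff mm',(b-a)*1e3,'expected 22.5 up; x -0.5,y -0.4')
# ferrule/handle fronts: orig T (352,146)z5.5 -> ; now (303,195)
f=lambda z,o,k:np.array(o)+(np.array(z)+.5)/k-.5
print('ferrule center T orig',atz(T,*f([372,150],[180,250],5.5),.054),'now',atz(T,*f([316,203],[190,240],5.5),.0765))
o=T['image'].copy()
A=pickle.load(open('top1.pkl','rb'))
cv2.imwrite('pics/cmp22.png',cv2.resize(np.vstack([A['image'][250:300,180:320],T['image'][250:300,180:320]]),None,fx=5.5,fy=5.5,interpolation=2)[:,:,::-1])
"
```

```text
orig bend [0.47017708 0.06131976 0.06017119] now [0.47250747 0.05884924 0.07307212] diff mm [ 2.33038784 -2.47051949 12.90093365] expected 22.5 up; x -0.5,y -0.4
ferrule center T orig [0.48652868 0.22849486 0.054     ] now [0.48359895 0.22589703 0.0765    ]
```

View pics/cmp22.png

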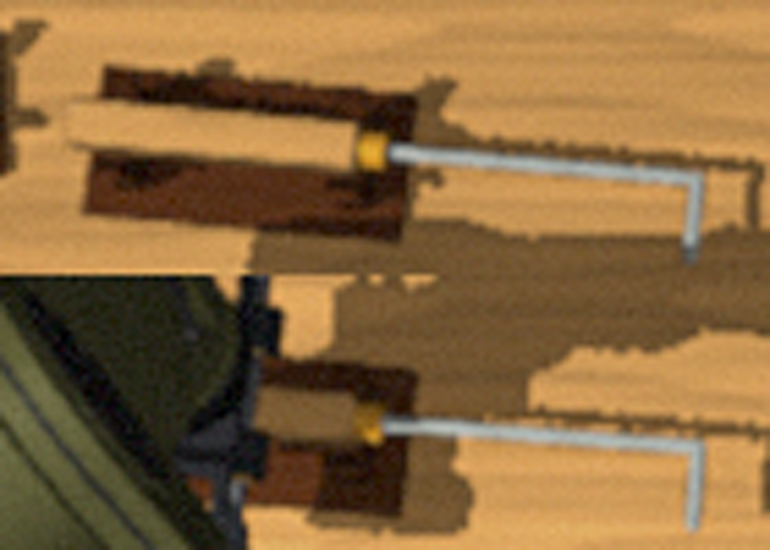

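```bash
python3 -c "
from h import *
A=pickle.load(open('top1.pkl','rb'))['image'];B=pickle.load(open('top22.pkl','rb'))['image']
sl=np.s_[264:304,235:315]
cv2.imwrite('pics/x_t.png',cv2.resize(np.vstack([A[sl],B[sl]]),None,fx=9,fy=7.4,interpolation=2)[:,:,::-1])
A=pickle.load(open('scene1.pkl','rb'))['image'];B=pickle.load(open('scene22.pkl','rb'))['image']
sl=np.s_[195:245,298:368]
cv2.imwrite('pics/x_s.png',cv2.resize(np.vstack([A[sl],B[sl]]),None,fx=10,fy=6,interpolation=2)[:,:,::-1])
"
```

```text
(no output)
```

View pics/x_t.png

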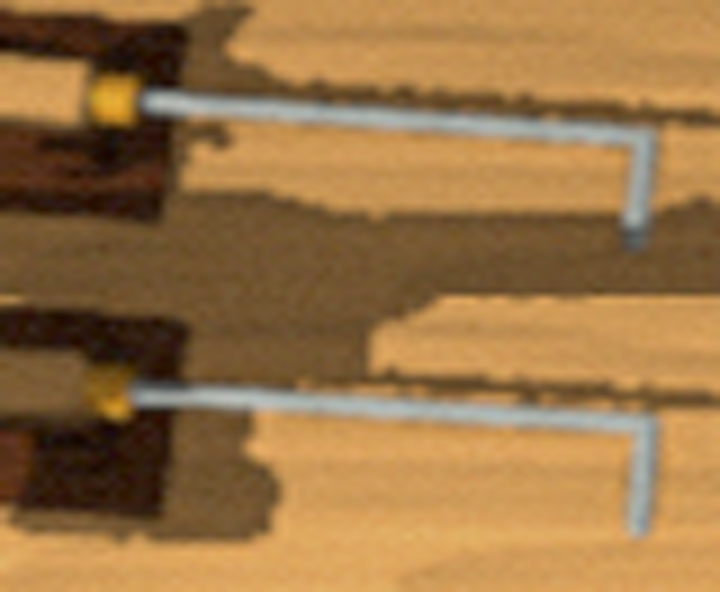

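View pics/x_s.png

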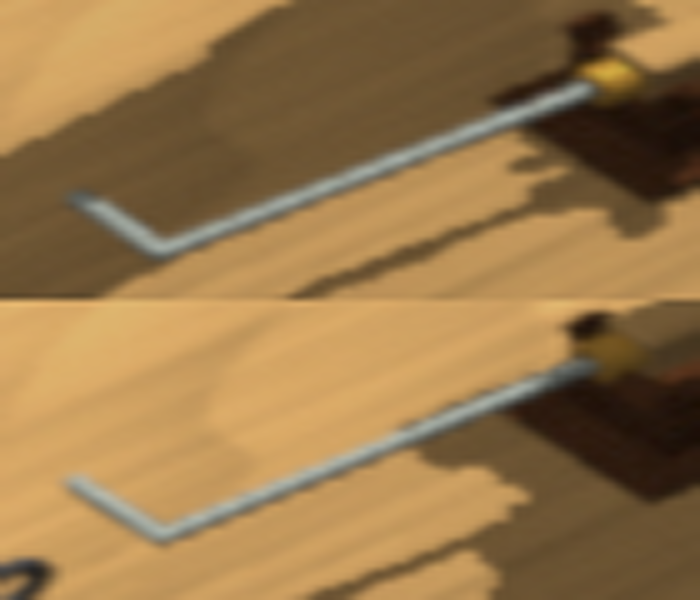

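```bash
cat > fit.py <<'E'
from h import *
S=pickle.load(open('scene1.pkl','rb'));T=pickle.load(open('top1.pkl','rb'))
d=np.array([-.081,-.9967,0]);px=np.array([-.9967,.081,0]);o=np.array([.491,.311,.04]);zz=np.array([0,0,1.])
pts={'J':np.array([0,.087,.014]),'B':np.array([0,.25,.014]),'P':np.array([.042,.25,.014])}
M=np.stack([px,d,zz],1); G=np.array([0,.0097,.014])
def fit(dS,dT):
    def W(k,p,Rl): return o+M@(G+Rl.apply(pts[k]-G))+p[:3]
    I=R.identity()
    def res(p):
        Rl=R.from_rotvec(p[3:]); e=[]
        for k in pts:
            w0=W(k,np.zeros(6),I);w=W(k,p,Rl)
            e+=list(proj(S,w)[0]-proj(S,w0)[0]-dS[k])+list(proj(T,w)[0]-proj(T,w0)[0]-dT[k])
        return np.r_[e,p[4]*20]   # roll: mild prior
    f=least_squares(res,np.zeros(6)); print("grip-point shift mm",(f.x[:3]*1e3).round(1),"rot pole x(pitch,+tip up),y(roll),z(yaw) rad",f.x[3:].round(3),"res",f.fun.round(2))
E
python3 -c "
from fit import *
fit({'J':[0,-3.5],'B':[.3,-1.67],'P':[-.3,-2.3]},{'J':[-1.1,-.27],'B':[.22,-.95],'P':[.33,-.95]})"
```

```text
grip-point shift mm [-3.2  0.1 18.1] rot pole x(pitch,+tip up),y(roll),z(yaw) rad [-0.026 -0.007  0.017] res [-0.13 -0.05  0.33 -0.06 -0.17 -0.33 -0.27 -0.08  0.16  0.34 -0.13  0.03
 -0.14]
```

```bash
python3 -c "
from h import *
T=pickle.load(open('top1.pkl','rb'))
f=lambda z:np.array([180,250])+(np.array(z)+.5)/5.5-.5
P=[atz(T,*f(c),.01) for c in((103,67),(415,97),(400,240),(84,212))]
print(np.round(P,4));c=np.mean(P,0);print('rack',c)
a=(P[1]-P[0]+P[2]-P[3]);print('yaw',a[0]/a[1], np.linalg.norm(a)/2)
# handle edges orig T at top z=.068: rear top/bottom edges, front
for u,v1,v2 in((75,98,146),(350,120,170)):
  p=atz(T,*f((u,(v1+v2)/2)),.066);print('handle mid',p, 'line x at rack y', )
print('rod J',atz(T,*f((392,152)),.054),'B',atz(T,*f((696,178)),.054))
"
```

```text
[[0.5397 0.3797 0.01  ]
 [0.5229 0.2124 0.01  ]
 [0.4461 0.2186 0.01  ]
 [0.4615 0.3861 0.01  ]]
rack [0.49254753 0.29920042 0.01      ]
yaw 0.09646956722181399 0.16815971622216194
handle mid [0.49946228 0.37959334 0.066     ] line x at rack y
handle mid [0.48704653 0.23815595 0.066     ] line x at rack y
rod J [0.48545011 0.21815023 0.054     ] B [0.47139354 0.06137823 0.054     ]
```

{"method": "send_rows", "body": {"moves": [0,0.001,0,0,-0.3,0.2,0,0.002,0,0,-0.7,0.5,0,0.003,0,0,-1.1,0.8,0,0.003,0,0,-1.5,1.1,0,0.003,0,0,-1.5,1.1]}}

```text
clock: 30.43
tool_pos: [0.4927, 0.3012, 0.0467]
eef_rot: [0.742, 0.671, -0.01, 0.009]
contact_force: [-0.0, -0.6, -1.3]
opening: 0.267
```

{"method": "send_rows", "body": {"moves": [0,0,0,0,0,0,0,0,0,0,0,0,0,0,0,0,0,0,0,0,0,0,0,0,0,0,0,0,0,0]}}

```text
clock: 30.85
tool_pos: [0.4926, 0.3011, 0.0467]
eef_rot: [0.742, 0.671, -0.01, 0.009]
contact_force: [1.2, -0.2, -1.7]
opening: 0.266
```

```bash
python3 -c "
from h import *
rel([.4933,.3013,.0470],Rdown(-5.7))
A=pickle.load(open('top1.pkl','rb'))['image'];B=take('top','top23')['image']
sl=np.s_[264:304,235:315]
cv2.imwrite('pics/x_t2.png',cv2.resize(np.vstack([A[sl],B[sl]]),None,fx=9,fy=7.4,interpolation=2)[:,:,::-1])
A=pickle.load(open('scene1.pkl','rb'))['image'];B=take('scene','scene23')['image']
sl=np.s_[195:245,298:368]
cv2.imwrite('pics/x_s2.png',cv2.resize(np.vstack([A[sl],B[sl]]),None,fx=10,fy=6,interpolation=2)[:,:,::-1])
"
```

```text
t 30.85 pos [0.4926 0.3011 0.0467] F [ 1.2  -0.18 -1.74] M [-0.05  0.07  0.05] q [-0.7   0.9   0.1   1.83 -0.13  0.44 -0.61] op 0.266
  REL mm [ 0.2  0.6 -0.3] deg [-0.03  1.56 -0.05]
```

View pics/x_t2.png

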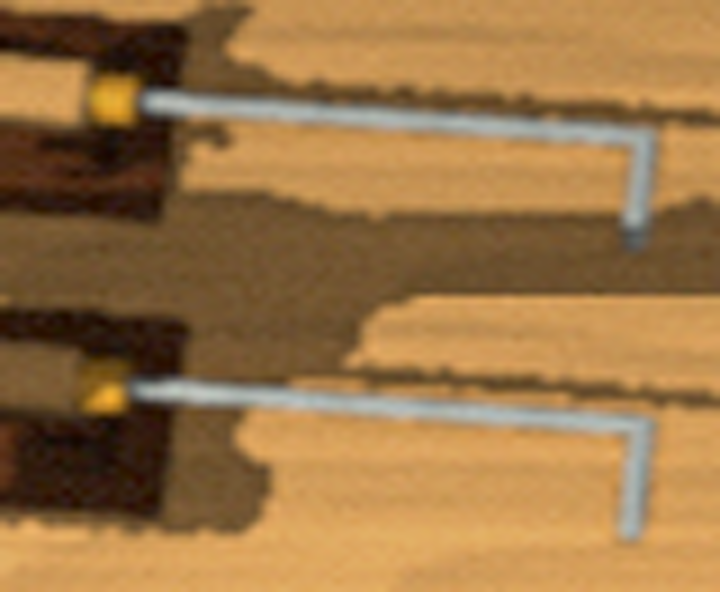

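View pics/x_s2.png

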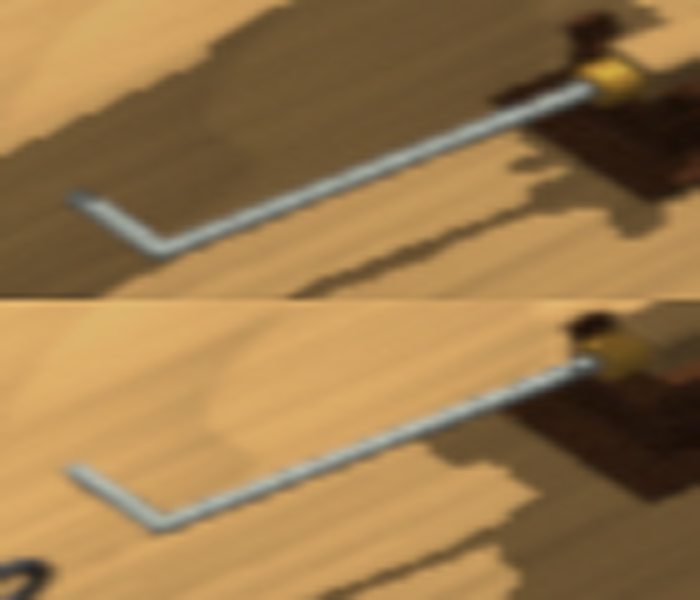

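```bash
python3 -c "
from fit import *
fit({'J':[0,-3.8],'B':[0,-3.7],'P':[-.3,-4.6]},{'J':[-1.1,-1.08],'B':[-.2,-.8],'P':[-.4,-.1]})"
```

```text
grip-point shift mm [-0.1  0.3 18.1] rot pole x(pitch,+tip up),y(roll),z(yaw) rad [ 0.005 -0.006 -0.006] res [ 0.31 -0.04  0.11  0.14 -0.32 -0.36 -0.13  0.18 -0.05  0.4  -0.04 -0.35
 -0.12]
```

{"method": "send_rows", "body": {"moves": [0,0,0.002,0,0,0,0,0,0.004,0,0,0,0,0,0.006,0,0,0,0,0,0.008,0,0,0,0,0,0.009,0,0,0]}}

```text
clock: 31.37
tool_pos: [0.4924, 0.3008, 0.0373]
eef_rot: [0.742, 0.671, -0.01, 0.009]
contact_force: [-0.5, 0.6, -1.5]
opening: 0.268
```

{"method": "send_rows", "body": {"moves": [0,0,0.001,0,0,0,0,0,0.002,0,0,0,0,0,0.003,0,0,0,0,0,0.004,0,0,0,0,0,0.004,0,0,0]}}

```text
clock: 31.78
tool_pos: [0.4924, 0.3006, 0.0331]
eef_rot: [0.742, 0.671, -0.011, 0.009]
contact_force: [-0.3, 0.6, -2.4]
opening: 0.267
```

Past the earlier contact height with no force. Going on.

{"method": "send_rows", "body": {"moves": [0,0,0.001,0,0,0,0,0,0.002,0,0,0,0,0,0.003,0,0,0,0,0,0.003,0,0,0,0,0,0.003,0,0,0]}}

```text
clock: 32.2
tool_pos: [0.4923, 0.3005, 0.03]
eef_rot: [0.742, 0.671, -0.011, 0.009]
contact_force: [-0.4, 0.0, -1.0]
opening: 0.267
```

{"method": "send_rows", "body": {"moves": [0,0,0.0005,0,0,0,0,0,0.001,0,0,0,0,0,0.0015,0,0,0,0,0,0.0015,0,0,0,0,0,0.0015,0,0,0]}}

```text
clock: 32.62
tool_pos: [0.4923, 0.3005, 0.0285]
eef_rot: [0.742, 0.671, -0.011, 0.009]
contact_force: [-0.2, 0.7, -1.1]
opening: 0.267
```

{"method": "send_rows", "body": {"moves": [0,0,0.0005,0,0,0,0,0,0.001,0,0,0,0,0,0.0015,0,0,0,0,0,0.0015,0,0,0,0,0,0.0015,0,0,0]}}

```text
clock: 33.03
tool_pos: [0.4922, 0.3004, 0.0269]
eef_rot: [0.742, 0.671, -0.011, 0.009]
contact_force: [0.1, -0.0, -1.8]
opening: 0.261
```

{"method": "send_rows", "body": {"moves": [0,0,0.0005,0,0,0,0,0,0.001,0,0,0,0,0,0.0015,0,0,0,0,0,0.0015,0,0,0,0,0,0.0015,0,0,0]}}

```text
clock: 33.45
tool_pos: [0.4922, 0.3003, 0.0254]
eef_rot: [0.742, 0.671, -0.011, 0.009]
contact_force: [-0.5, 0.9, -1.3]
opening: 0.268
```

{"method": "send_rows", "body": {"moves": [0,0,0.0005,0,0,0,0,0,0.001,0,0,0,0,0,0.0015,0,0,0,0,0,0.0015,0,0,0,0,0,0.0015,0,0,0]}}

```text
clock: 33.87
tool_pos: [0.4922, 0.3004, 0.0245]
eef_rot: [0.742, 0.671, -0.011, 0.009]
contact_force: [-1.5, -0.2, 5.8]
opening: 0.267
```

```bash
python3 -c "
from h import *
rel([.4933,.3013,.0240],Rdown(-5.7))
A=pickle.load(open('top1.pkl','rb'))['image'];B=take('top','top24')['image']
sl=np.s_[264:304,235:315]
cv2.imwrite('pics/x_t3.png',cv2.resize(np.vstack([A[sl],B[sl]]),None,fx=9,fy=7.4,interpolation=2)[:,:,::-1])
A=pickle.load(open('scene1.pkl','rb'))['image'];B=take('scene','scene24')['image']
sl=np.s_[195:245,298:368]
cv2.imwrite('pics/x_s3.png',cv2.resize(np.vstack([A[sl],B[sl]]),None,fx=10,fy=6,interpolation=2)[:,:,::-1])
"
```

```text
t 33.87 pos [0.4922 0.3004 0.0245] F [-1.51 -0.16  5.8 ] M [-0.18  0.4   0.02] q [-0.69  0.94  0.09  1.83 -0.14  0.4  -0.61] op 0.267
  REL mm [1.  1.  0.5] deg [-0.07  1.58 -0.04]
```

View pics/x_t3.png

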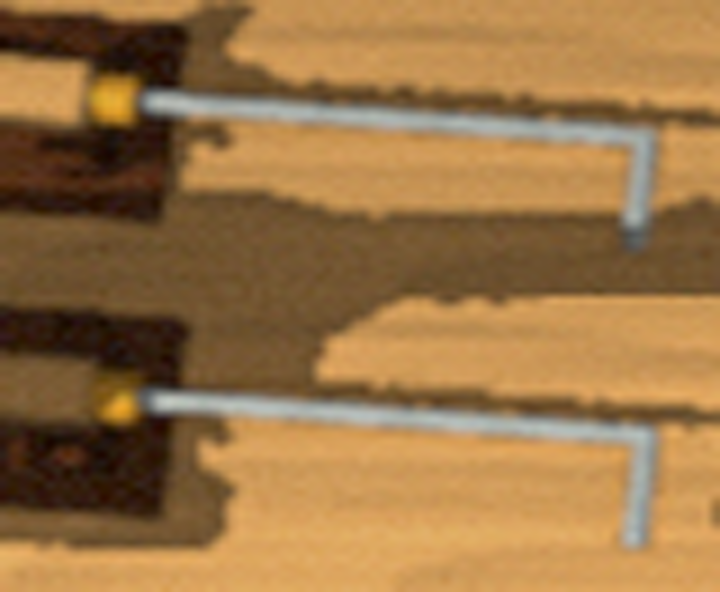

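View pics/x_s3.png

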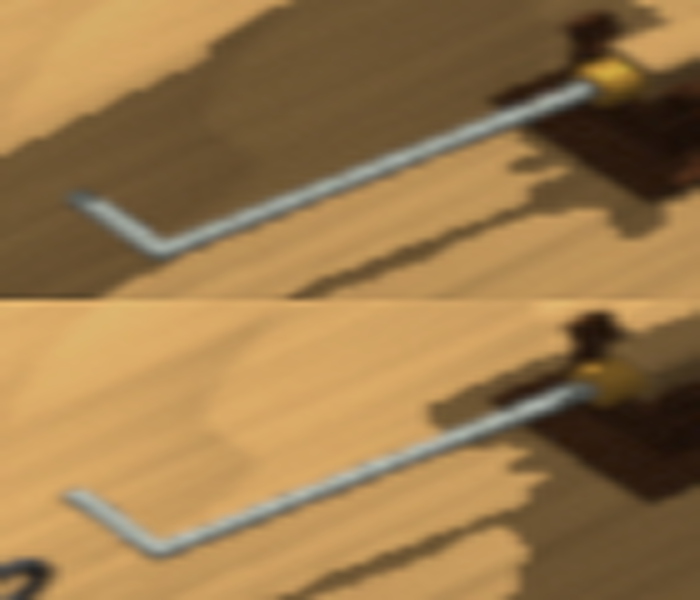

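{"method": "send_rows", "body": {"moves": [0,0,-0.0005,0,0,0,0,0,-0.0005,0,0,0,0,0,-0.0005,0,0,0,0,0,-0.0005,0,0,0,0,0,-0.0005,0,0,0]}}

```text
clock: 34.38
tool_pos: [0.4921, 0.3003, 0.0248]
eef_rot: [0.742, 0.671, -0.011, 0.009]
contact_force: [-0.3, -0.3, -2.3]
opening: 0.268
```

{"method": "send_rows", "body": {"moves": [0,0,0,0,0,0,0,0,0,0,0,0,0,0,0,0,0,0,0,0,0,0,0,0,0,0,0,0,0,0], "claw": -1}}

```text
clock: 34.8
tool_pos: [0.4922, 0.3003, 0.0248]
eef_rot: [0.742, 0.671, -0.011, 0.009]
contact_force: [-0.9, 0.4, -0.8]
opening: 0.617
```

{"method": "send_rows", "body": {"moves": [0,0,0,0,0,0,0,0,0,0,0,0,0,0,0,0,0,0,0,0,0,0,0,0,0,0,0,0,0,0]}}

```text
clock: 35.22
tool_pos: [0.4922, 0.3003, 0.0249]
eef_rot: [0.742, 0.671, -0.011, 0.009]
contact_force: [-0.3, 0.2, 0.2]
opening: 0.991
```

{"method": "send_rows", "body": {"moves": [0,0,0,0,0,0,0,0,0,0,0,0,0,0,0,0,0,0,0,0,0,0,0,0,0,0,0,0,0,0]}}

```text
clock: 35.63
tool_pos: [0.4922, 0.3003, 0.0249]
eef_rot: [0.742, 0.671, -0.011, 0.009]
contact_force: [0.0, -0.8, -0.4]
opening: 0.999
```

```bash
python3 -c "
from h import *
rel([.4922,.3005,.180],Rdown(-5.7))"
```

```text
t 35.63 pos [0.4922 0.3003 0.0249] F [ 0.03 -0.76 -0.44] M [-0.    0.02 -0.05] q [-0.69  0.94  0.09  1.83 -0.14  0.4  -0.61] op 0.999
  REL mm [  -4.1   -0.2 -155.1] deg [-0.07  1.59 -0.05]
```

Open and free. Raise straight up, then move aside a bit for a clear view.

{"method": "send_rows", "body": {"moves": [0,0,-0.01,0,0,0,-0.001,0,-0.03,0,0,0,-0.001,0,-0.06,0,0,0,-0.002,0,-0.09,0,0,0,-0.003,0,-0.12,0,0,0]}}

```text
clock: 36.05
tool_pos: [0.4921, 0.3005, 0.1467]
eef_rot: [0.742, 0.671, -0.011, 0.009]
contact_force: [0.4, 0.5, -0.1]
opening: 0.998
```

{"method": "send_rows", "body": {"moves": [0.03,0,-0.02,0,0,0,0.06,0,-0.04,0,0,0,0.1,0,-0.06,0,0,0,0.13,0,-0.08,0,0,0,0.15,0,-0.08,0,0,0]}}

```text
clock: 36.47
tool_pos: [0.5083, 0.4582, 0.2282]
eef_rot: [0.74, 0.672, -0.006, 0.008]
contact_force: [1.1, 1.6, 0.2]
opening: 0.998
```

{"method": "send_rows", "body": {"moves": [0.02,-0.02,0,0,0,0,0.04,-0.05,0,0,0,0,0.06,-0.08,0,0,0,0,0.08,-0.11,0,0,0,0,0.08,-0.12,0,0,0,0]}}

```text
clock: 36.88
tool_pos: [0.3888, 0.5557, 0.2264]
eef_rot: [0.737, 0.676, -0.006, 0.004]
contact_force: [-0.4, 0.0, 0.2]
opening: 1.003
```

```bash
python3 -c "
from h import *
rel([.4922,.3005,.180],Rdown(-5.7))
T=take('top','top25');S=take('scene','scene25')
A=pickle.load(open('top1.pkl','rb'))
cv2.imwrite('pics/f_t.png',cv2.resize(np.vstack([A['image'][250:300,180:320],T['image'][250:300,180:320]]),None,fx=5.5,fy=5.5,interpolation=2)[:,:,::-1])
for n,s in(('T',T),('S',S)):
  P=cloud(s)
  for q in('pole','jar','board','hammer','pliers'):
    print(n,q,[(round(d['score'],2),[round(d['point'][0]*640),round(d['point'][1]*480)]) for d in imaging.pinpoint(q,s)][:2])
X,Y,Z=flap_pts(S,np.array([.5686,-.11735]),.0458,.17); k=(Y<.03)&(Z<.30);X,Y,Z=X[k],Y[k],Z[k]
f=least_squares(lambda p:(Y-p[0])*np.cos(p[1])-(Z-.152)*np.sin(p[1]),[0,.0],loss='soft_l1',f_scale=.002);print('flap',len(X),f.x)
P=cloud(T)
d=np.array([-.088,-.996]);
m=(P[...,2]>.055)&(P[...,2]<.085)
c=np.array([.4915,.311]);q=P[...,:2]-c;a=q@d;b=q@np.array([-.996,.088])
g=m&(abs(b)<.008)&(abs(a)<.07);p=P[g];A2=np.c_[a[g],np.ones(g.sum())];print('handle top: slope,z',np.linalg.lstsq(A2,p[:,2],rcond=None)[0],g.sum())
"
```

```text
t 36.88 pos [0.3888 0.5557 0.2264] F [-0.44  0.02  0.25] M [0.04 0.15 0.  ] q [-1.12  0.78  0.19  1.38 -0.15  1.01 -0.99] op 1.003
  REL mm [-244.6  125.3   49.6] deg [-0.1   0.8   0.71]
T pole [(0.96, [219, 279])]
T jar [(0.65, [302, 193])]
T board [(0.77, [242, 206]), (0.17, [364, 229])]
T hammer [(0.55, [488, 267]), (0.21, [216, 280])]
T pliers [(0.84, [460, 341])]
S pole [(0.55, [378, 200])]
S jar [(0.58, [382, 307])]
S board [(0.59, [417, 260])]
S hammer [(0.62, [171, 386])]
S pliers [(0.67, [378, 198]), (0.65, [159, 299])]
flap 1027 [ 0.00246723 -0.05870665]
handle top: slope,z [0.00337749 0.06757413] 287
```

View pics/f_t.png

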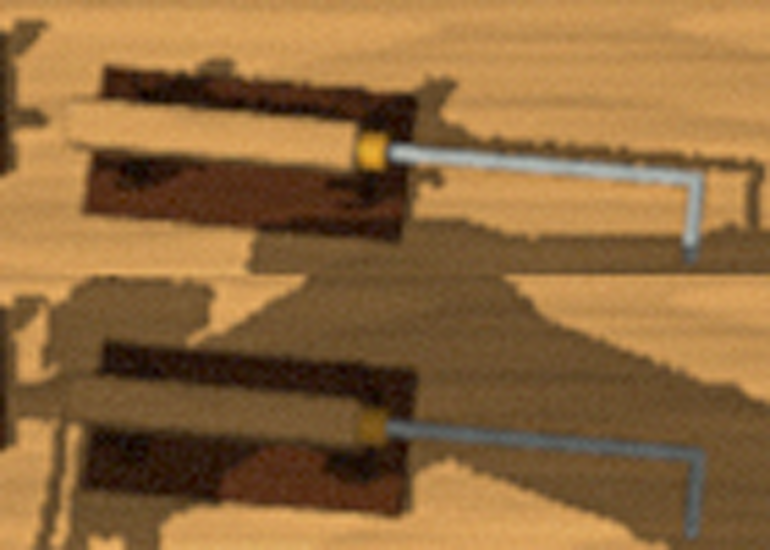

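View pics/scene25.png

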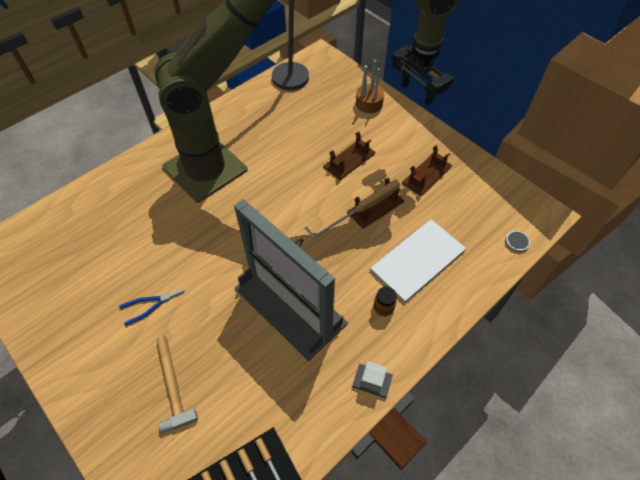

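{"method": "send_rows", "body": {"moves": [0,0,0,0,0,0,0,0,0,0,0,0,0,0,0,0,0,0,0,0,0,0,0,0,0,0,0,0,0,0]}}

```text
clock: 37.9
tool_pos: [0.3972, 0.549, 0.2263]
eef_rot: [0.741, 0.672, -0.005, 0.008]
contact_force: [0.4, 0.5, -0.8]
opening: 0.999
```

```bash
python3 -c "
from h import *
print(r.finish_job())"
```

```text
the job is handed in; nothing more can be done
None
```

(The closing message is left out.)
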